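# Put the dried bottle stoppers away in the clamped sliding tray

### The job

The washed bottle stoppers have dried by the radiator: turn the caddy's red clamp knob to free the sliding tray, draw the tray all the way out, and move every stopper from the pocket tray into it, each lying flat on the cork floor. Then push the sliding tray fully home under the hood and turn the clamp knob tight again, so that its wing lies across the tray's front. Leave the twist cap in its pocket and do not disturb the bottles, coaster or brush.

Things in the scene. Friction and masses are not known exactly. Their poses are not given: they have to be found in the camera images.
- caddy: fixed bottle caddy: grey base 340 (x) x 180 (y) x 15 mm, origin under the base's centre, its front faces -x. A white hood covers the part behind x = +25 mm (top at 80 mm, sides out to y = +-98 mm). A cork-floored wooden sliding tray runs on the base; a red clamp knob stands at its right (-y) front
- carriage (a joint): how far the sliding tray is drawn out towards the caddy's -x, m: 0 fully home under the hood, 0.15 fully out. It moves with light friction
- carriage_in (a point): centre of the sliding tray's inner floor (20 mm above the table); axes as the caddy. Inside 170 (x) x 150 (y) mm, walls 5 mm thick, 40 mm high above this floor
- carriage_handle (a point): middle of the sliding tray's handle: a steel bar 10 mm thick and 70 mm long along the caddy's y, 42 mm ahead of the tray's front wall, 50 mm above the table
- clamp (a joint): clamp knob angle, rad, counter-clockwise from above positive: 0 tight (the knob's red wing lies across the sliding tray's front wall and blocks it), 1.5 at its end stop, free (wing points to the caddy's -x, clear of the tray). The tray's way is clear above 1.2. It stays where it is left
- clamp_grip (a point): point on the clamp knob's axis at mid-height (86 mm above the table) of its red grip bar, which is 50 mm long, 14 mm wide and 32 mm tall, above a round black 42 mm hub. At joint 0 the bar lies along the caddy's y (as does the wing) and turns with the joint
- clamp_tip (a point): end of the clamp's red wing, 50 mm from the knob's axis, 40 mm above the table
- pocket_tray: fixed pale grey pocket tray 210 (x) x 250 (y) x 16 mm, 2 x 3 open pockets about 97 x 77 mm each, floor and walls 5 mm thick; origin under its centre
- stopper1: wine-bottle stopper, 72 mm long, lying on its side: a square head 28 x 28 mm and 36 mm long (dark wood), then a black ribbed rubber plug (core 20 mm, ribs 28 mm in diameter). Origin at the middle of its length on its centre line, 14 mm above what it lies on; x runs along it: the head spans x = 0 to +36 mm, the plug 0 to -36 mm. Mass 30-65 g. May be absent
- stopper2: wine-bottle stopper, 72 mm long, lying on its side: a square head 28 x 28 mm and 36 mm long (bright steel), then a black ribbed rubber plug (core 20 mm, ribs 28 mm in diameter). Origin at the middle of its length on its centre line, 14 mm above what it lies on; x runs along it: the head spans x = 0 to +36 mm, the plug 0 to -36 mm. Mass 30-65 g. May be absent
- stopper3: wine-bottle stopper, 72 mm long, lying on its side: a square head 28 x 28 mm and 36 mm long (blue), then a black ribbed rubber plug (core 20 mm, ribs 28 mm in diameter). Origin at the middle of its length on its centre line, 14 mm above what it lies on; x runs along it: the head spans x = 0 to +36 mm, the plug 0 to -36 mm. Mass 30-65 g. May be absent
- stopper4: wine-bottle stopper, 72 mm long, lying on its side: a square head 28 x 28 mm and 36 mm long (yellow), then a black ribbed rubber plug (core 20 mm, ribs 28 mm in diameter). Origin at the middle of its length on its centre line, 14 mm above what it lies on; x runs along it: the head spans x = 0 to +36 mm, the plug 0 to -36 mm. Mass 30-65 g. May be absent
- stopper5: wine-bottle stopper, 72 mm long, lying on its side: a square head 28 x 28 mm and 36 mm long (green), then a black ribbed rubber plug (core 20 mm, ribs 28 mm in diameter). Origin at the middle of its length on its centre line, 14 mm above what it lies on; x runs along it: the head spans x = 0 to +36 mm, the plug 0 to -36 mm. Mass 30-65 g. May be absent
- twist_cap: blue twist cap, 32 mm in diameter, 22 mm tall, in one of the pockets; leave it there. Origin under its centre
- pet1: clear PET bottle, 64 mm in diameter, 200 mm tall, standing in the drip tray at the right; origin under its centre; a bystander
- pet2: clear PET bottle like pet1, standing in the drip tray; a bystander
- pet3: clear PET bottle like pet1, standing at the back of the table; a bystander
- coaster: blue ceramic coaster, 96 mm in diameter, 9 mm thick, lying between the caddy and the drip tray; origin under its centre; a bystander
- bottle_brush: bottle brush, about 230 mm long, flat steel handle, lying near the robot at the left; origin on its underside near mid-length; a bystander

How it is judged:
On the way, in this order (a step that is already met when the one before it is completed fails the run):
1. the clamp knob is turned free (beyond 1.2 rad), the sliding tray still home (value of joint clamp above 1.2 rad and value of joint carriage below 0.02 m), for 0.2 s.
2. the sliding tray is drawn out by more than 120 mm (value of joint carriage above 0.12 m), for 0.2 s.
3. every stopper lies on the sliding tray's floor, with the tray still out (x of stopper1 in the frame of carriage_in between -0.08 and 0.08 m and y of stopper1 in the frame of carriage_in between -0.072 and 0.072 m and z of stopper1 in the frame of carriage_in between 0 and 0.028 m and x of stopper2 in the frame of carriage_in between -0.08 and 0.08 m and y of stopper2 in the frame of carriage_in between -0.072 and 0.072 m and z of stopper2 in the frame of carriage_in between 0 and 0.028 m and x of stopper3 in the frame of carriage_in between -0.08 and 0.08 m and y of stopper3 in the frame of carriage_in between -0.072 and 0.072 m and z of stopper3 in the frame of carriage_in between 0 and 0.028 m and x of stopper4 in the frame of carriage_in between -0.08 and 0.08 m and y of stopper4 in the frame of carriage_in between -0.072 and 0.072 m and z of stopper4 in the frame of carriage_in between 0 and 0.028 m and x of stopper5 in the frame of carriage_in between -0.08 and 0.08 m and y of stopper5 in the frame of carriage_in between -0.072 and 0.072 m and z of stopper5 in the frame of carriage_in between 0 and 0.028 m and value of joint carriage above 0.1 m), for 0.2 s.
4. the sliding tray is pushed home (within 6 mm), stoppers inside (x of stopper1 in the frame of carriage_in between -0.08 and 0.08 m and y of stopper1 in the frame of carriage_in between -0.072 and 0.072 m and z of stopper1 in the frame of carriage_in between 0 and 0.028 m and x of stopper2 in the frame of carriage_in between -0.08 and 0.08 m and y of stopper2 in the frame of carriage_in between -0.072 and 0.072 m and z of stopper2 in the frame of carriage_in between 0 and 0.028 m and x of stopper3 in the frame of carriage_in between -0.08 and 0.08 m and y of stopper3 in the frame of carriage_in between -0.072 and 0.072 m and z of stopper3 in the frame of carriage_in between 0 and 0.028 m and x of stopper4 in the frame of carriage_in between -0.08 and 0.08 m and y of stopper4 in the frame of carriage_in between -0.072 and 0.072 m and z of stopper4 in the frame of carriage_in between 0 and 0.028 m and x of stopper5 in the frame of carriage_in between -0.08 and 0.08 m and y of stopper5 in the frame of carriage_in between -0.072 and 0.072 m and z of stopper5 in the frame of carriage_in between 0 and 0.028 m and value of joint carriage below 0.006 m), for 0.2 s.
5. the clamp is turned tight again (within 0.2 rad) (value of joint carriage below 0.006 m and value of joint clamp below 0.2 rad), for 0.2 s.
At the end, for the whole second after the job is handed in: every stopper that is present rests in the sliding tray, lying flat on its floor (its middle less than 28 mm above the floor, so not stacked or standing); the tray is within 6 mm of fully home; the clamp knob is within 0.2 rad of tight (all of step 5 and x of stopper1 in the frame of carriage_in between -0.08 and 0.08 m and y of stopper1 in the frame of carriage_in between -0.072 and 0.072 m and z of stopper1 in the frame of carriage_in between 0 and 0.028 m and x of stopper2 in the frame of carriage_in between -0.08 and 0.08 m and y of stopper2 in the frame of carriage_in between -0.072 and 0.072 m and z of stopper2 in the frame of carriage_in between 0 and 0.028 m and x of stopper3 in the frame of carriage_in between -0.08 and 0.08 m and y of stopper3 in the frame of carriage_in between -0.072 and 0.072 m and z of stopper3 in the frame of carriage_in between 0 and 0.028 m and x of stopper4 in the frame of carriage_in between -0.08 and 0.08 m and y of stopper4 in the frame of carriage_in between -0.072 and 0.072 m and z of stopper4 in the frame of carriage_in between 0 and 0.028 m and x of stopper5 in the frame of carriage_in between -0.08 and 0.08 m and y of stopper5 in the frame of carriage_in between -0.072 and 0.072 m and z of stopper5 in the frame of carriage_in between 0 and 0.028 m and linear speed of each of stopper1, stopper2, stopper3, stopper4, stopper5 below 0.03 m/s); the robot touches nothing.
It fails at once if a bystander (twist cap, PET bottle, coaster or brush) is shifted by more than 30 mm (distance of any of twist_cap, pet1, pet2, pet3, coaster, bottle_brush from where it was at the start of the episode above 0.03 m).
Of stopper1, stopper2, stopper3, stopper4, stopper5 only 2 to 4 are there at a start; the rules pass over those that are not, and their reading is None.
At some moment in a run one of stopper1, stopper2, stopper3, stopper4, stopper5 may be knocked a few centimetres aside while the robot is not near it.
Once in a run the grip may slacken for a moment while it holds something.
It also fails if it takes over 210 s, if anything falls off the work surface, if the arm or the gripper's body presses on something with over 40 N, if the wrist force passes 120 N, or if a joint passes its speed limit or range.

### The arm

A 6-joint arm with a two-finger parallel gripper is mounted at the origin on the work surface. World frame = base frame: x ahead of the robot, y to its left, z up, the work surface at z = 0. Lengths are in m, angles in rad, forces in N, time in s.
With the tool pointing down it reaches from about 0.3 to 0.775 m from the base axis. Payload 14.6 kg.
Tool frame: the origin (TCP) lies at the very end of the fingers, on their centre line; the grasp point (between the pads) lies ctrl.grasp_offset behind it (ctrl.grasp_offset is the distance from the TCP to the grasp point, in m); z points along the fingers, y is the direction in which the jaws open and shut (so a half turn about z gives the same grasp; the last joint's range is limited). The gripper opens to 94 mm and grips with 3 to 60 N. Pads are 16 mm wide; open, the fingers measure 119 mm over their backs; the gripper's body (75 mm by 177 mm) begins 78 mm behind the grasp point.
Start: joints at [-1.336, 0.3, 1.521, -0, 1.321, -0.067], TCP at [0.163, -0.525, 0.205] pointing down, gripper open.
Joint ranges: [-3.03, 3.03], [-0.79, 2.21], [0.23, 2.52], [-1.04, 4.18], [0, 3.07], [-2.55, 2.55]. Speed limits (rad/s): [2.22, 2.22, 2.57, 3.14, 3.14, 3.14].

### API

Orientations are given as [roll, pitch, yaw] about the fixed x, y, z axes, in that order (R = Rz(yaw) Ry(pitch) Rx(roll)).
In Python, from station import ctrl gives the robot as it stands. The module is installed in compiled form; this text tells all that it offers.
- The arm moves only by the tool carry_out, never from a script. Its argument "deltas" is a list of rows, each an object of numbers: "x", "y", "z": the shift along the tool's x, y, z in units of 0.02 m (1.0 is 0.02 m); "wx", "wy", "wz": the turn, a rotation vector about the tool's x, y, z in units of 0.08 rad (1.0 is 0.08 rad); "jaw": the opening in per cent of the stroke, from 0 (shut) to 100 (fully open). A call has 1 to 12 rows; each row shifts and turns the commanded pose from where the row before left it, along the tool's axes as they then stand; what a row does not reach is not made up. A row lasts 1/12 s, in which the tool goes at most 41.7 mm and 7.16 degrees, less where a joint would pass 70% of its speed; a pose out of reach is approached as far as the arm can. A call with a number of a shift or a turn outside -1 to 1 is refused whole. A call with a gripper value outside its range is refused whole. The fingers move at their own pace and stop on an object; "squeeze" is the grip in N (left out, the last holds). Time passes only in rows, so rows that do not move let the fingers close. It gives the time, the measured TCP pose, the force and the opening at its end, in the units of the state.
- ctrl.get_obs(): the state, without advancing time (a new reading comes with each control period).
- ctrl.camera(name): name is "side" or "top" or "wrist"; returns the picture (420x560x3 uint8, blue, green, red); there is no depth.
- ctrl.camera_params(name): a dict with "mtx" (3x3 intrinsics, pixels), "dist" ([k1, k2, p1, p2, k3] as OpenCV has them; the pictures are not rectified), "origin" and "attitude" of the camera in the world. Camera axes: x right, y down, z forward; pixel columns grow to the right and rows downward; lengths in m; the calibration is good to about 2 mm. A picture is of the moment at which its call begins: read the wrist's pose just before it. camera_params takes no time and is no camera call; for the wrist camera it gives the pose at the moment of the call.
- ctrl.hand_in(): hands the job in, once; it reports no verdict.
Trained networks look in the newest picture that a camera, given by its name, has taken for a name from the list of things; names that differ only in an ending like _2 or _b are one class to them, and where a whole thing is asked for, a point or a joint stands for the part that bears it (a point fixed in the world has none). Each returns a list of dicts, best first, with "conf" (0 to 1); they miss things now and then, are a little off and sometimes report something else, mostly with a low value. They report only what shows in the picture. A call takes as long as a camera call.
- ctrl.boxes_of(camera, label): "rect" ([left, top, right, bottom] in pixels, round what is visible of it).
- ctrl.mark_of(camera, label): "position" ([row, column] in pixels: a listed point, or the origin of a listed thing).
The state is a dict: "time_s": time; "qpos": joint angles; "joint_vel": joint speeds; "tau": joint torques, N m; "ee_pos": TCP position; "eef_rot": TCP orientation; "force": force on the tool from outside, world axes, zero at the start; "moment": the same for the moment, N m; "grip_width": finger opening in m.
Only numpy, scipy, OpenCV 4.12 (cv2) and the standard library are available. Lean on these libraries where they do the work, as an engineer would, in place of code of your own. Each camera call takes 0.05 s, during which the arm holds its last target.

## Working session

There is one attempt and no reset: what is moved stays moved. The work goes in short steps, Python scripts to look and compute and a tool call to move; the robot and the scene stay as the last step left them, time stands still between calls to the robot, and variables do not carry over. Pictures are saved under pics/ and viewed, and the job is handed in when it is done.

Besides the shell and the picture viewer there is one more tool, called after ">>>" by a JSON object that holds its "fn" and its "kwargs". carry_out: Moves the arm, as the interface text tells. Its arguments: {"type":"object","properties":{"deltas":{"type":"array"},"squeeze":{"type":"number"}},"required":["deltas"]}

```bash
mkdir -p pics; cat > h.py <<'E'
import numpy as np, cv2
from scipy.spatial.transform import Rotation as R
from station import ctrl
def shot(cam,name):
    im=ctrl.camera(cam); cv2.imwrite('pics/%s.png'%name,im); return im
def Rc(p):
    a=np.array(p['attitude'],float)
    if a.shape==(3,3): return a
    if a.size==3: return R.from_euler('xyz',a).as_matrix()
    return R.from_quat(a).as_matrix()
def back(cam,rc,z,p=None):
    p=p or ctrl.camera_params(cam)
    r,c=rc
    u=cv2.undistortPoints(np.array([[[c,r]]],float),np.array(p['mtx'],float),np.array(p['dist'],float))[0,0]
    d=Rc(p)@np.array([u[0],u[1],1]); o=np.array(p['origin'],float)
    return o+d*(z-o[2])/d[2]
def proj(cam,X,p=None):
    p=p or ctrl.camera_params(cam)
    M=Rc(p); rv=cv2.Rodrigues(M.T)[0]; t=-M.T@np.array(p['origin'],float)
    q=cv2.projectPoints(np.atleast_2d(np.array(X,float)),rv,t,np.array(p['mtx'],float),np.array(p['dist'],float))[0][:,0]
    return q[:,::-1]
E
python3 - <<'E'
from h import *
print(ctrl.get_obs(), ctrl.grasp_offset)
for c in('top','side','wrist'):
    p=ctrl.camera_params(c); print(c,p); shot(c,c+'0')
    if c=='top':
      for l,z in [('caddy',0),('carriage_in',.02),('carriage_handle',.05),('clamp_grip',.086),('clamp_tip',.04),('pocket_tray',0),('stopper1',.019),('stopper2',.019),('stopper3',.019),('stopper4',.019),('stopper5',.019),('twist_cap',.005),('coaster',0),('bottle_brush',0)]:
        for d in ctrl.mark_of(c,l)[:2]: print(l,d,back(c,d['position'],z).round(4))
E
```

```text
{'time_s': 0.0, 'qpos': array([-1.33559274e+00,  3.00470339e-01,  1.52159253e+00, -3.26777948e-05,
        1.32068502e+00, -6.65997866e-02]), 'joint_vel': array([-0.00062467, -0.00141129,  0.0012901 , -0.00062807,  0.00033125,
       -0.00017632]), 'tau': array([ 1.72353277e-03, -5.31801581e+01, -3.52735054e+01,  7.08469329e-02,
        2.43713718e-02, -1.08839333e-04]), 'ee_pos': array([ 0.16341074, -0.5248867 ,  0.2048819 ]), 'eef_rot': array([-3.14043787e+00, -4.53003621e-05,  3.01811452e-01]), 'force': array([-0.22698656,  0.04717157, -0.17278057]), 'moment': array([ 0.00271461, -0.03870744, -0.01064567]), 'grip_width': 0.09401951814780794} 0.0188
top {'mtx': array([[382.80563588,   0.        , 279.52839636],
       [  0.        , 382.80563588, 203.60955702],
       [  0.        ,   0.        ,   1.        ]]), 'dist': array([0.01620125, 0.        , 0.        , 0.        , 0.        ]), 'origin': array([ 0.35344702, -0.08788626,  0.98000919]), 'attitude': array([-2.96891379, -0.03670818, -1.55812106])}
caddy {'position': [151.1, 277.3], 'conf': 0.87} [ 0.6667 -0.114   0.    ]
cad
[... 1803 characters left out ...]
    , 281.56820459],
       [  0.        , 442.55413826, 210.55963909],
       [  0.        ,   0.        ,   1.        ]]), 'dist': array([0.04304969, 0.        , 0.        , 0.        , 0.        ]), 'origin': array([-0.10535304, -1.00123554,  0.70381744]), 'attitude': array([-2.09547729, -0.01881907, -0.59752809])}
wrist {'mtx': array([[298.49507237,   0.        , 280.25026033],
       [  0.        , 298.49507237, 210.36801092],
       [  0.        ,   0.        ,   1.        ]]), 'dist': array([-0.06686068,  0.        ,  0.        ,  0.        ,  0.        ]), 'origin': array([ 0.22631658, -0.50628281,  0.38469707]), 'attitude': array([ 2.91074242e+00,  1.08821653e-03, -1.27021020e+00])}
```

View pics/top0.png

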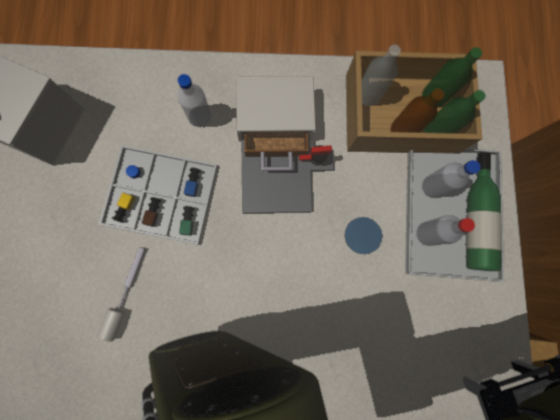

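View pics/side0.png

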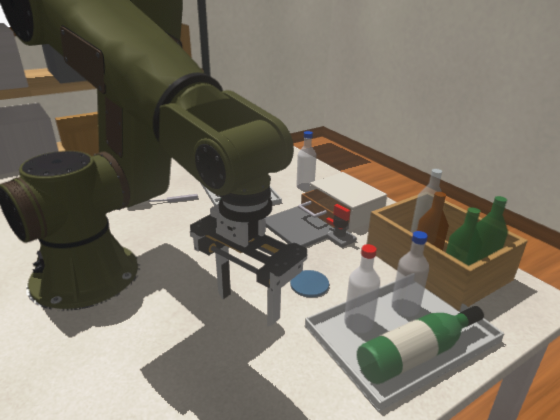

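```bash
python3 - <<'E'
from h import *
im=cv2.imread('pics/top0.png')
cv2.imwrite('pics/z1.png',cv2.resize(im[60:230,225:345],None,fx=4.5,fy=3.5*4.5/4.5,interpolation=cv2.INTER_CUBIC)[:600])
cv2.imwrite('pics/z2.png',cv2.resize(im[140:250,95:225],None,fx=5,fy=5,interpolation=cv2.INTER_CUBIC))
E
```

```text
(no output)
```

View pics/z1.png

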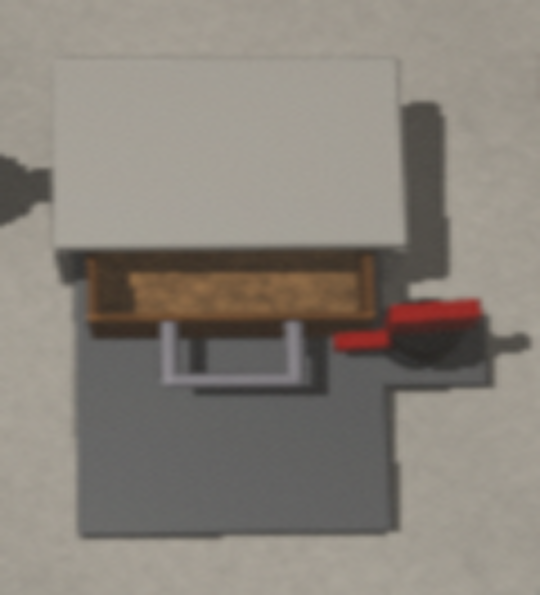

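View pics/z2.png

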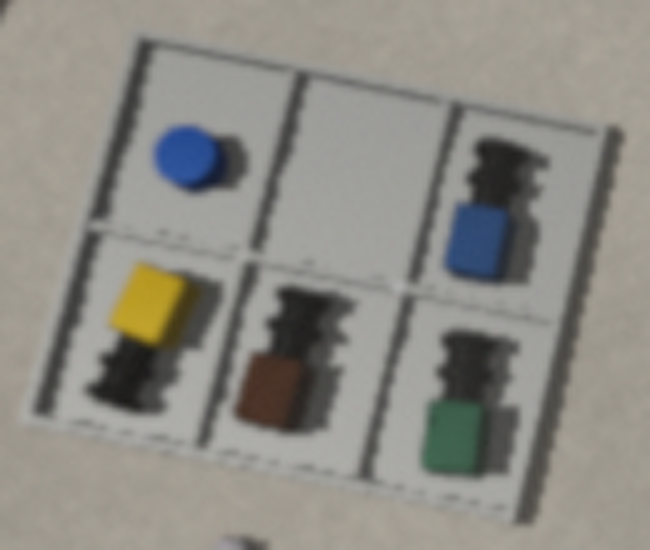

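```bash
python3 - <<'E'
from h import *
f=lambda x,y,z: back('top',(60+y/3.5,225+x/4.5),z).round(4)
print('grip top',f(434,313,.102),'ends',f(388,317,.102),f(481,309,.102))
a,b=f(80,535,.015),f(386,531,.015); print('front',a,b,np.degrees(np.arctan2(a[0]-b[0],a[1]-b[1])), np.linalg.norm(a-b))
a,b=f(53,247,.08),f(404,245,.08); print('hoodfront',a,b, np.linalg.norm(a-b))
a,b=f(54,57,.08),f(398,57,.08); print('hoodback',a,b, np.linalg.norm(a-b))
a,b=f(162,380,.055),f(300,380,.055); print('handle',a,b, np.linalg.norm(a-b))
a,b=f(90,322,.06),f(374,318,.06); print('wall',a,b, np.linalg.norm(a-b))
print('tip',f(335,340,.045))
g=lambda x,y,z: back('top',(140+y/5,95+x/5),z).round(4)
C=[g(x,y,.016) for x,y in[(140,38),(617,128),(523,522),(25,418)]]; print(C)
for i in range(4): print(np.linalg.norm(C[i]-C[(i+1)%4]))
m=sum(C)/4; print('pt',m)
yaw=np.arctan2(*( (C[0]-C[1])[:2]))  # y axis dir
print('yaw',yaw, np.pi/2-np.arctan2((C[0]-C[1])[1],(C[0]-C[1])[0]))
for n,h,t in [('yellow',(133,270+0),(125,405)),('blue',(475,270),(503,145)),('brown',(265,425),(305,292)),('green',(450,468),(475,335))]:
    pass
for n,h,t in [('yellow',(150,305),(125,385)),('blue',(478,242),(497,165)),('brown',(272,392),(298,312)),('green',(455,437),(470,360))]:
    H,T=g(*h,.033),g(*t,.024); print(n,H,T,(H-T)[:2], 'ctr',(H+T)/2, np.linalg.norm((H-T)[:2]))
print('cap',g(187,157,.027))
for c in('top',):
  ctrl.camera(c)
  for d in ctrl.boxes_of(c,'stopper1'): print(d)
  for d in ctrl.mark_of(c,'stopper1'): print(d,back(c,d['position'],.019).round(4))
E
```

```text
grip top [ 0.6409 -0.2171  0.102 ] ends [ 0.6374 -0.1925  0.102 ] [ 0.6443 -0.2423  0.102 ]
front [ 0.4967 -0.0281  0.015 ] [ 0.5028 -0.2015  0.015 ] -2.014764625614082 0.1735072620958558
hoodfront [ 0.6911 -0.0115  0.08  ] [ 0.6977 -0.204   0.08  ] 0.19261310962652564
hoodback [ 0.8344 -0.0076  0.08  ] [ 0.8407 -0.2009  0.08  ] 0.19340263700373891
handle [ 0.603  -0.0725  0.055 ] [ 0.6047 -0.149   0.055 ] 0.07651888655750291
wall [ 0.6433 -0.0319  0.06  ] [ 0.6501 -0.1896  0.06  ] 0.1578465393982396
tip [ 0.6378 -0.1692  0.045 ]
[array([0.6609, 0.2842, 0.016 ]), array([0.6189, 0.0383, 0.016 ]), array([0.4152, 0.0767, 0.016 ]), array([0.4632, 0.3242, 0.016 ])]
0.24946103904217187
0.20728784334832567
0.2521115824392049
0.20170594934210545
pt [0.53955 0.18085 0.016  ]
yaw 0.16916869002849175 0.16916869002849166
yellow [0.5184 0.2617 0.033 ] [0.4795 0.2739 0.024 ] [ 0.0389 -0.0122] ctr [0.49895 0.2678  0.0285 ] 0.040768247448228614
blue [0.5536 0.1029 0.033 ] [0.5958 0.0972 0.024 ] [-0.0422  0.0057] ctr [0.5747  0.10005 0.0285 ] 0.042583212654754
brown [0.4761 0.1993 0.033 ] [0.5178 0.1921 0.024 ] [-0.0417  0.0072] ctr [0.49695 0.1957  0.0285 ] 0.04231701785334124
green [0.4553 0.109  0.033 ] [0.4951 0.1055 0.024 ] [-0.0398  0.0035] ctr [0.4752  0.10725 0.0285 ] 0.03995359808577946
cap [0.5956 0.2517 0.027 ]
{'rect': [177.7, 208.3, 193.8, 237.1], 'conf': 0.62}
{'rect': [144.3, 198.5, 158.8, 227.0], 'conf': 0.6}
{'rect': [117.0, 192.1, 134.8, 220.7], 'conf': 0.57}
{'rect': [237.7, 76.3, 332.1, 212.6], 'conf': 0.54}
{'rect': [183.3, 169.4, 198.6, 195.2], 'conf': 0.53}
{'rect': [124.5, 164.2, 142.7, 177.6], 'conf': 0.51}
{'position': [180.7, 194.0], 'conf': 0.86} [0.5768 0.0982 0.019 ]
{'position': [206.3, 124.3], 'conf': 0.75} [0.5074 0.2675 0.019 ]
{'position': [224.0, 183.7], 'conf': 0.74} [0.4653 0.1181 0.019 ]
{'position': [211.2, 152.9], 'conf': 0.58} [0.4962 0.1962 0.019 ]
```

```bash
cat >> h.py <<'E'
def go(x=None,y=None,z=None,yaw=None):
    """units of move in the CURRENT tool axes for translation and wz turn"""
    o=ctrl.get_obs(); p=np.array(o['ee_pos']); M=R.from_euler('xyz',o['eef_rot']).as_matrix()
    t=np.array([p[0] if x is None else x,p[1] if y is None else y,p[2] if z is None else z])
    d=M.T@(t-p)/.02
    print('t',round(o['time_s'],2),'pos',p.round(4),'rpy',np.round(o['eef_rot'],3),'F',np.round(o['force'],1),'w',round(o['grip_width'],4),'q6',round(o['qpos'][5],2))
    out='units xyz '+str(d.round(2))
    if yaw is not None:
        Rt=R.from_euler('xyz',[np.pi,0,yaw]).as_matrix()
        rv=R.from_matrix(M.T@Rt).as_rotvec()/.08
        out+=' w '+str(rv.round(2))
    print(out)
E
python3 -c "
from h import *
go(.641,-.217,.2,1.605)
for r,c,z in [(150,355,.1),(140,355,.1),(225,465,.2),(168,472,.2),(82,185,.2)]: print(back('top',(r,c),z).round(3))"
```

```text
t 1.0 pos [ 0.1635 -0.5251  0.2055] rpy [3.142 0.    0.302] F [-0.  -0.1  1.3] w 0.0939 q6 -0.07
units xyz [27.38 -7.61  0.27] w [  0.     0.   -16.29]
[ 0.642 -0.299  0.1  ]
[ 0.667 -0.299  0.1  ]
[ 0.452 -0.501  0.2  ]
[ 0.575 -0.525  0.2  ]
[0.753 0.093 0.2  ]
```

>>> {"fn": "carry_out", "kwargs": {"deltas": [{"x": 0.9, "y": -0.6}, {"x": 1, "y": -0.6}, {"x": 1, "y": -0.6}, {"x": 1, "y": -0.6}, {"x": 1, "y": -0.6}, {"x": 1, "y": -0.6}, {"x": 1, "y": -0.6}, {"x": 1, "y": -0.6}, {"x": 1, "y": -0.6}, {"x": 1, "y": -0.6}, {"x": 1, "y": -0.6}, {"x": 1, "y": -0.6}]}}

```text
invalid input
```

>>> {"fn": "carry_out", "kwargs": {"deltas": [{"x": 1}, {"x": 1}, {"x": 1}, {"x": 1}, {"x": 1}, {"x": 1}, {"x": 1}, {"x": 1}, {"x": 1}, {"x": 1}, {"x": 1}, {"x": 1}]}}

```text
invalid input
```

>>> {"fn": "carry_out", "kwargs": {"deltas": [{"wz": -1}, {"wz": -1}, {"wz": -1}, {"wz": -1}, {"wz": -1}, {"wz": -1}, {"wz": -1}, {"wz": -1}, {"wz": -1}, {"wz": -1}, {"wz": -1}, {"wz": -1}]}}

```text
invalid input
```

>>> {"fn": "carry_out", "kwargs": {"deltas": [{"wz": -1, "jaw": 60}, {"wz": -1, "jaw": 60}, {"wz": -1, "jaw": 60}, {"wz": -1, "jaw": 60}, {"wz": -0.3, "jaw": 60}, {}]}}

```text
invalid input
```

```bash
python3 -c "
from h import *
p=ctrl.camera_params('wrist'); shot('wrist','w1'); shot('top','t1')
for l,z in (('clamp_grip',.086),('clamp_tip',.04),('carriage_handle',.05)):
  for cam in('wrist','top'):
    for d in ctrl.mark_of(cam,l)[:2]: print(l,cam,d,back(cam,d['position'],z,p if cam=='wrist' else None).round(4))
go(.641,-.217,.2,1.605)
"
```

```text
clamp_grip top {'position': [147.5, 322.2], 'conf': 0.9} [ 0.651  -0.2213  0.086 ]
clamp_tip top {'position': [161.1, 298.1], 'conf': 0.88} [ 0.6288 -0.1663  0.04  ]
carriage_handle top {'position': [166.6, 278.7], 'conf': 0.77} [ 0.6104 -0.1167  0.05  ]
carriage_handle top {'position': [232.8, 362.4], 'conf': 0.73} [ 0.4474 -0.3243  0.05  ]
t 1.4 pos [ 0.1635 -0.5251  0.2055] rpy [-3.142 -0.     0.302] F [-0.6  0.2 -0.4] w 0.094 q6 -0.07
units xyz [27.38 -7.61  0.27] w [ -0.    -0.   -16.29]
```

View pics/w1.png

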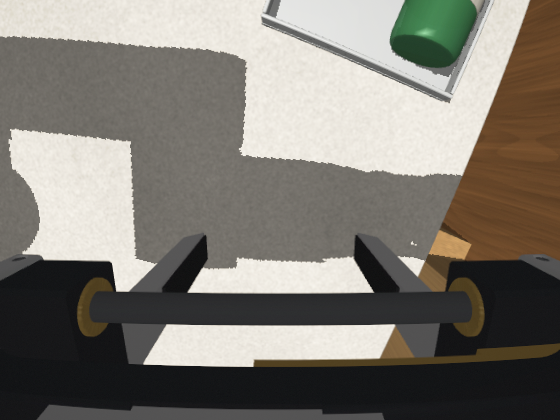

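The call was refused, so nothing moved; the wrist picture still shows the start position. I'll try again with every key filled in.

>>> {"fn": "carry_out", "kwargs": {"deltas": [{"x": 0.9, "y": -0.6, "z": 0, "wx": 0, "wy": 0, "wz": 0, "jaw": 100}]}}

```text
time_s: 1.48
ee_pos: [0.1758, -0.5096, 0.2052]
eef_rot: [3.142, 0.0, 0.3]
force: [0.5, -0.5, 0.5]
grip_width: 0.0938
```

>>> {"fn": "carry_out", "kwargs": {"deltas": [{"x": 1, "y": -0.6, "jaw": 100}]}}

```text
invalid input
```

>>> {"fn": "carry_out", "kwargs": {"deltas": [{"x": 1, "y": -0.6, "z": 0, "wx": 0, "wy": 0, "wz": 0, "jaw": 100}, {"x": 1, "y": -0.6, "z": 0, "wx": 0, "wy": 0, "wz": 0, "jaw": 100}, {"x": 1, "y": -0.6, "z": 0, "wx": 0, "wy": 0, "wz": 0, "jaw": 100}, {"x": 1, "y": -0.6, "z": 0, "wx": 0, "wy": 0, "wz": 0, "jaw": 100}, {"x": 1, "y": -0.6, "z": 0, "wx": 0, "wy": 0, "wz": 0, "jaw": 100}, {"x": 1, "y": -0.6, "z": 0, "wx": 0, "wy": 0, "wz": 0, "jaw": 100}, {"x": 1, "y": -0.6, "z": 0, "wx": 0, "wy": 0, "wz": 0, "jaw": 100}, {"x": 1, "y": -0.6, "z": 0, "wx": 0, "wy": 0, "wz": 0, "jaw": 100}, {"x": 1, "y": -0.6, "z": 0, "wx": 0, "wy": 0, "wz": 0, "jaw": 100}, {"x": 1, "y": -0.6, "z": 0, "wx": 0, "wy": 0, "wz": 0, "jaw": 100}]}}

```text
time_s: 2.32
ee_pos: [0.333, -0.3334, 0.2056]
eef_rot: [3.141, -0.0, 0.302]
force: [0.3, 0.2, -0.5]
grip_width: 0.0937
```

>>> {"fn": "carry_out", "kwargs": {"deltas": [{"x": 1, "y": -0.1, "z": 0, "wx": 0, "wy": 0, "wz": 0, "jaw": 60}, {"x": 1, "y": -0.1, "z": 0, "wx": 0, "wy": 0, "wz": 0, "jaw": 60}, {"x": 1, "y": -0.1, "z": 0, "wx": 0, "wy": 0, "wz": 0, "jaw": 60}, {"x": 1, "y": -0.1, "z": 0, "wx": 0, "wy": 0, "wz": 0, "jaw": 60}, {"x": 1, "y": -0.1, "z": 0, "wx": 0, "wy": 0, "wz": 0, "jaw": 60}, {"x": 1, "y": -0.1, "z": 0, "wx": 0, "wy": 0, "wz": 0, "jaw": 60}, {"x": 1, "y": -0.1, "z": 0, "wx": 0, "wy": 0, "wz": 0, "jaw": 60}, {"x": 1, "y": -0.1, "z": 0, "wx": 0, "wy": 0, "wz": 0, "jaw": 60}, {"x": 1, "y": -0.1, "z": 0, "wx": 0, "wy": 0, "wz": 0, "jaw": 60}, {"x": 1, "y": -0.1, "z": 0, "wx": 0, "wy": 0, "wz": 0, "jaw": 60}, {"x": 1, "y": 0, "z": 0, "wx": 0, "wy": 0, "wz": -1, "jaw": 60}, {"x": 0, "y": 0, "z": 0, "wx": 0, "wy": 0, "wz": -1, "jaw": 60}]}}

```text
time_s: 3.32
ee_pos: [0.5387, -0.2485, 0.205]
eef_rot: [-3.141, -0.0, 0.467]
force: [-0.9, 1.4, -0.3]
grip_width: 0.0562
```

>>> {"fn": "carry_out", "kwargs": {"deltas": [{"x": 0, "y": 0, "z": 0, "wx": 0, "wy": 0, "wz": -1, "jaw": 60}, {"x": 0, "y": 0, "z": 0, "wx": 0, "wy": 0, "wz": -1, "jaw": 60}, {"x": 0, "y": 0, "z": 0, "wx": 0, "wy": 0, "wz": -1, "jaw": 60}, {"x": 0, "y": 0, "z": 0, "wx": 0, "wy": 0, "wz": -1, "jaw": 60}, {"x": 0, "y": 0, "z": 0, "wx": 0, "wy": 0, "wz": -1, "jaw": 60}, {"x": 0, "y": 0, "z": 0, "wx": 0, "wy": 0, "wz": -1, "jaw": 60}, {"x": 0, "y": 0, "z": 0, "wx": 0, "wy": 0, "wz": -1, "jaw": 60}, {"x": 0, "y": 0, "z": 0, "wx": 0, "wy": 0, "wz": -1, "jaw": 60}, {"x": 0, "y": 0, "z": 0, "wx": 0, "wy": 0, "wz": -1, "jaw": 60}, {"x": 0, "y": 0, "z": 0, "wx": 0, "wy": 0, "wz": -1, "jaw": 60}, {"x": 0, "y": 0, "z": 0, "wx": 0, "wy": 0, "wz": -1, "jaw": 60}, {"x": 0, "y": 0, "z": 0, "wx": 0, "wy": 0, "wz": -1, "jaw": 60}]}}

```text
time_s: 4.32
ee_pos: [0.5365, -0.2498, 0.2054]
eef_rot: [-3.141, -0.0, 1.426]
force: [0.5, 0.5, -0.8]
grip_width: 0.0564
```

```bash
python3 -c "
from h import *
p=ctrl.camera_params('wrist'); shot('wrist','w2')
for l,z in (('clamp_grip',.086),('clamp_tip',.04),('carriage_handle',.05)):
  for cam in('wrist',):
    for d in ctrl.mark_of(cam,l)[:2]: print(l,cam,d,back(cam,d['position'],z,p if cam=='wrist' else None).round(4))
go(.641,-.217,.2,1.605)
"
```

```text
clamp_grip wrist {'position': [156.8, 382.2], 'conf': 0.57} [ 0.644 -0.215  0.086]
clamp_tip wrist {'position': [115.0, 358.7], 'conf': 0.56} [ 0.6365 -0.1698  0.04  ]
clamp_tip wrist {'position': [65.0, 372.3], 'conf': 0.53} [ 0.6567 -0.1191  0.04  ]
carriage_handle wrist {'position': [59.1, 327.8], 'conf': 0.78} [ 0.6074 -0.109   0.05  ]
t 4.52 pos [ 0.5365 -0.2498  0.2055] rpy [ 3.142 -0.     1.419] F [-0.2  0.2  1. ] w 0.0566 q6 -0.35
units xyz [2.41 4.92 0.27] w [ 0.   -0.   -2.33]
```

View pics/w2.png

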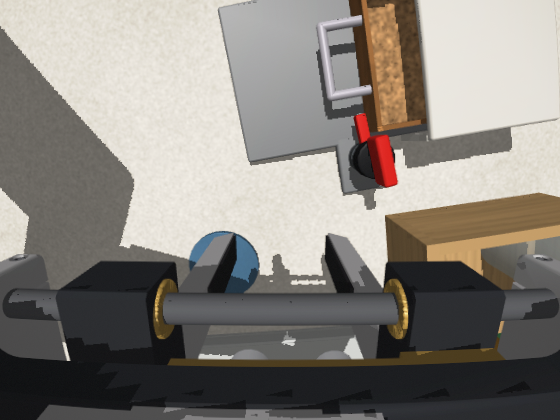

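```bash
python3 -c "
from h import *
im=cv2.imread('pics/w2.png'); cv2.imwrite('pics/z3.png',cv2.resize(im[90:210,320:440],None,fx=5,fy=5,interpolation=cv2.INTER_CUBIC))
"
```

```text
(no output)
```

View pics/z3.png

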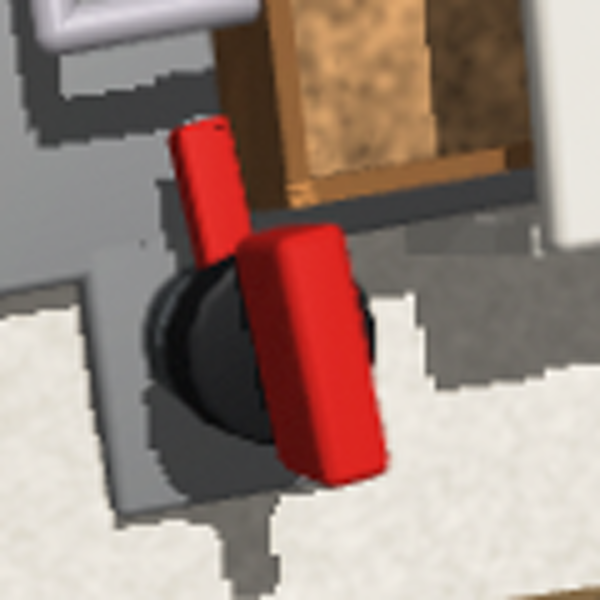

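```bash
python3 -c "
from h import *
p=ctrl.camera_params('wrist')
f=lambda x,y,z: back('wrist',(90+y/5,320+x/5),z,p)
a,b=f(315,230,.102),f(357,478,.102); print(a,b,(a+b)/2,np.linalg.norm(a-b),np.arctan2(-(a-b)[0],(a-b)[1]))
go((a+b)[0]/2,(a+b)[1]/2,.13,1.64)
"
```

```text
[ 0.64140513 -0.1951205   0.102     ] [ 0.64572615 -0.24285432  0.102     ] [ 0.64356564 -0.21898741  0.102     ] 0.04792899711847924 0.09027702328545084
t 4.52 pos [ 0.5365 -0.2498  0.2055] rpy [ 3.142 -0.     1.419] F [-0.2  0.2  1. ] w 0.0566 q6 -0.35
units xyz [2.33 5.06 3.77] w [ 0.    0.   -2.76]
```

>>> {"fn": "carry_out", "kwargs": {"deltas": [{"x": 0.4, "y": 0.83, "z": 0, "wx": 0, "wy": 0, "wz": 0, "jaw": 60}, {"x": 0.4, "y": 0.83, "z": 0, "wx": 0, "wy": 0, "wz": 0, "jaw": 60}, {"x": 0.4, "y": 0.83, "z": 0, "wx": 0, "wy": 0, "wz": 0, "jaw": 60}, {"x": 0.4, "y": 0.83, "z": 0, "wx": 0, "wy": 0, "wz": 0, "jaw": 60}, {"x": 0.4, "y": 0.83, "z": 0, "wx": 0, "wy": 0, "wz": 0, "jaw": 60}, {"x": 0.4, "y": 0.83, "z": 0, "wx": 0, "wy": 0, "wz": 0, "jaw": 60}, {"x": 0, "y": 0, "z": 0.75, "wx": 0, "wy": 0, "wz": -1, "jaw": 60}, {"x": 0, "y": 0, "z": 0.75, "wx": 0, "wy": 0, "wz": -1, "jaw": 60}, {"x": 0, "y": 0, "z": 0.75, "wx": 0, "wy": 0, "wz": -0.75, "jaw": 60}, {"x": 0, "y": 0, "z": 0.75, "wx": 0, "wy": 0, "wz": 0, "jaw": 60}, {"x": 0, "y": 0, "z": 0.75, "wx": 0, "wy": 0, "wz": 0, "jaw": 60}, {"x": 0, "y": 0, "z": 0, "wx": 0, "wy": 0, "wz": 0, "jaw": 60}]}}

```text
time_s: 5.52
ee_pos: [0.641, -0.2167, 0.1271]
eef_rot: [-3.137, -0.002, 1.639]
force: [-0.2, 0.3, -0.6]
grip_width: 0.0564
```

```bash
python3 -c "
from h import *
go(.6435,-.2175,.076,1.64)
"
```

```text
t 5.52 pos [ 0.641  -0.2167  0.1271] rpy [-3.137e+00 -2.000e-03  1.639e+00] F [-0.2  0.3 -0.6] w 0.0564 q6 -0.45
units xyz [-0.05  0.13  2.55] w [-0.05 -0.03 -0.01]
```

>>> {"fn": "carry_out", "kwargs": {"deltas": [{"x": 0, "y": 0.1, "z": 0.5, "wx": 0, "wy": 0, "wz": 0, "jaw": 60}, {"x": 0, "y": 0, "z": 0.5, "wx": 0, "wy": 0, "wz": 0, "jaw": 60}, {"x": 0, "y": 0, "z": 0.5, "wx": 0, "wy": 0, "wz": 0, "jaw": 60}, {"x": 0, "y": 0, "z": 0.5, "wx": 0, "wy": 0, "wz": 0, "jaw": 60}, {"x": 0, "y": 0, "z": 0.5, "wx": 0, "wy": 0, "wz": 0, "jaw": 60}, {"x": 0, "y": 0, "z": 0, "wx": 0, "wy": 0, "wz": 0, "jaw": 60}]}}

```text
time_s: 6.02
ee_pos: [0.6432, -0.2167, 0.0778]
eef_rot: [-3.139, -0.001, 1.642]
force: [-0.2, 0.3, -0.2]
grip_width: 0.056
```

>>> {"fn": "carry_out", "kwargs": {"deltas": [{"x": 0, "y": 0, "z": 0, "wx": 0, "wy": 0, "wz": 0, "jaw": 20}, {"x": 0, "y": 0, "z": 0, "wx": 0, "wy": 0, "wz": 0, "jaw": 20}, {"x": 0, "y": 0, "z": 0, "wx": 0, "wy": 0, "wz": 0, "jaw": 20}, {"x": 0, "y": 0, "z": 0, "wx": 0, "wy": 0, "wz": 0, "jaw": 5}, {"x": 0, "y": 0, "z": 0, "wx": 0, "wy": 0, "wz": 0, "jaw": 5}, {"x": 0, "y": 0, "z": 0, "wx": 0, "wy": 0, "wz": 0, "jaw": 5}, {"x": 0, "y": 0, "z": 0, "wx": 0, "wy": 0, "wz": 0, "jaw": 5}], "squeeze": 15}}

```text
time_s: 6.6
ee_pos: [0.6437, -0.217, 0.0806]
eef_rot: [-3.14, -0.0, 1.642]
force: [-10.8, 1.9, 9.5]
grip_width: 0.0137
```

```bash
python3 -c "
from h import *
o=ctrl.get_obs();print(o['moment'])
go(.6435,-.2175,.076,1.64)
"
```

```text
[0.35806905 1.92655289 0.08146215]
t 6.6 pos [ 0.6437 -0.217   0.0806] rpy [-3.14  -0.     1.642] F [-10.8   1.9   9.5] w 0.0137 q6 -0.45
units xyz [-0.03 -0.01  0.23] w [-0.02 -0.    0.02]
```

>>> {"fn": "carry_out", "kwargs": {"deltas": [{"x": 0, "y": -0.06, "z": 0, "wx": 0, "wy": 0, "wz": 0, "jaw": 5}, {"x": 0, "y": 0, "z": 0, "wx": 0, "wy": 0, "wz": -0.7, "jaw": 5}, {"x": 0, "y": 0, "z": 0, "wx": 0, "wy": 0, "wz": -0.7, "jaw": 5}, {"x": 0, "y": 0, "z": 0, "wx": 0, "wy": 0, "wz": -0.7, "jaw": 5}, {"x": 0, "y": 0, "z": 0, "wx": 0, "wy": 0, "wz": -0.7, "jaw": 5}]}}

```text
time_s: 7.02
ee_pos: [0.6431, -0.2171, 0.0807]
eef_rot: [3.141, 0.0, 1.868]
force: [0.3, -0.1, 1.3]
grip_width: 0.0141
```

Forces dropped; I'll keep turning.

>>> {"fn": "carry_out", "kwargs": {"deltas": [{"x": 0, "y": 0, "z": 0, "wx": 0, "wy": 0, "wz": -0.9, "jaw": 5}, {"x": 0, "y": 0, "z": 0, "wx": 0, "wy": 0, "wz": -0.9, "jaw": 5}, {"x": 0, "y": 0, "z": 0, "wx": 0, "wy": 0, "wz": -0.9, "jaw": 5}, {"x": 0, "y": 0, "z": 0, "wx": 0, "wy": 0, "wz": -0.9, "jaw": 5}, {"x": 0, "y": 0, "z": 0, "wx": 0, "wy": 0, "wz": -0.9, "jaw": 5}, {"x": 0, "y": 0, "z": 0, "wx": 0, "wy": 0, "wz": -0.9, "jaw": 5}, {"x": 0, "y": 0, "z": 0, "wx": 0, "wy": 0, "wz": -0.9, "jaw": 5}, {"x": 0, "y": 0, "z": 0, "wx": 0, "wy": 0, "wz": -0.9, "jaw": 5}]}}

```text
time_s: 7.68
ee_pos: [0.6429, -0.2173, 0.0807]
eef_rot: [-3.141, 0.0, 2.445]
force: [-1.7, -0.7, 1.6]
grip_width: 0.0138
```

>>> {"fn": "carry_out", "kwargs": {"deltas": [{"x": 0, "y": 0, "z": 0, "wx": 0, "wy": 0, "wz": -0.9, "jaw": 5}, {"x": 0, "y": 0, "z": 0, "wx": 0, "wy": 0, "wz": -0.9, "jaw": 5}, {"x": 0, "y": 0, "z": 0, "wx": 0, "wy": 0, "wz": -0.9, "jaw": 5}, {"x": 0, "y": 0, "z": 0, "wx": 0, "wy": 0, "wz": -0.9, "jaw": 5}, {"x": 0, "y": 0, "z": 0, "wx": 0, "wy": 0, "wz": -0.9, "jaw": 5}, {"x": 0, "y": 0, "z": 0, "wx": 0, "wy": 0, "wz": -0.9, "jaw": 5}, {"x": 0, "y": 0, "z": 0, "wx": 0, "wy": 0, "wz": -0.9, "jaw": 5}, {"x": 0, "y": 0, "z": 0, "wx": 0, "wy": 0, "wz": 0, "jaw": 5}]}}

```text
time_s: 8.35
ee_pos: [0.6428, -0.2176, 0.0807]
eef_rot: [-3.141, 0.0, 2.949]
force: [-2.4, -3.0, 2.0]
grip_width: 0.014
```

```bash
python3 -c "
from h import *
o=ctrl.get_obs();print(o['moment'])
go(.6435,-.2175,.15,3.1)
"
```

```text
[-0.52063095  0.35889134  0.02888806]
t 8.35 pos [ 0.6428 -0.2176  0.0807] rpy [-3.141  0.     2.949] F [-2.4 -3.   2. ] w 0.014 q6 -1.76
units xyz [-0.04  0.01 -3.47] w [-0.01  0.   -1.89]
```

>>> {"fn": "carry_out", "kwargs": {"deltas": [{"x": 0, "y": 0, "z": 0, "wx": 0, "wy": 0, "wz": -0.7, "jaw": 5}, {"x": 0, "y": 0, "z": 0, "wx": 0, "wy": 0, "wz": -0.7, "jaw": 5}, {"x": 0, "y": 0, "z": 0, "wx": 0, "wy": 0, "wz": 0, "jaw": 5}, {"x": 0, "y": 0, "z": 0, "wx": 0, "wy": 0, "wz": 0, "jaw": 60}, {"x": 0, "y": 0, "z": 0, "wx": 0, "wy": 0, "wz": 0, "jaw": 60}, {"x": 0, "y": 0, "z": 0, "wx": 0, "wy": 0, "wz": 0, "jaw": 60}, {"x": 0, "y": 0, "z": -1, "wx": 0, "wy": 0, "wz": 0, "jaw": 60}, {"x": 0, "y": 0, "z": -1, "wx": 0, "wy": 0, "wz": 0, "jaw": 60}, {"x": 0, "y": 0, "z": -1, "wx": 0, "wy": 0, "wz": 0, "jaw": 60}, {"x": 0, "y": 0, "z": -1, "wx": 0, "wy": 0, "wz": 0, "jaw": 60}, {"x": 0, "y": 0, "z": -1, "wx": 0, "wy": 0, "wz": 0, "jaw": 60}, {"x": 0, "y": 0, "z": 0, "wx": 0, "wy": 0, "wz": 0, "jaw": 60}]}}

```text
time_s: 9.35
ee_pos: [0.6443, -0.2173, 0.185]
eef_rot: [-3.14, 0.006, 3.057]
force: [0.2, 1.0, 1.2]
grip_width: 0.0567
```

```bash
python3 -c "
from h import *
p=ctrl.camera_params('wrist'); shot('wrist','w3')
for l,z in (('clamp_grip',.086),('clamp_tip',.04),('carriage_handle',.05)):
  for cam in('wrist',):
    for d in ctrl.mark_of(cam,l)[:2]: print(l,cam,d,back(cam,d['position'],z,p if cam=='wrist' else None).round(4))
go(.606,-.111,.15,1.605)
"
```

```text
clamp_grip wrist {'position': [208.9, 282.4], 'conf': 0.81} [ 0.6429 -0.2158  0.086 ]
clamp_tip wrist {'position': [158.6, 277.6], 'conf': 0.88} [ 0.598  -0.2168  0.04  ]
carriage_handle wrist {'position': [157.4, 378.4], 'conf': 0.82} [ 0.6048 -0.1115  0.05  ]
t 9.55 pos [ 0.6426 -0.2168  0.1789] rpy [ 3.141e+00 -2.000e-03  3.057e+00] F [ 0.8 -0.5 -1.1] w 0.0566 q6 -1.87
units xyz [2.26 5.11 1.45] w [-1.000e-02 -2.000e-02  1.816e+01]
```

View pics/w3.png

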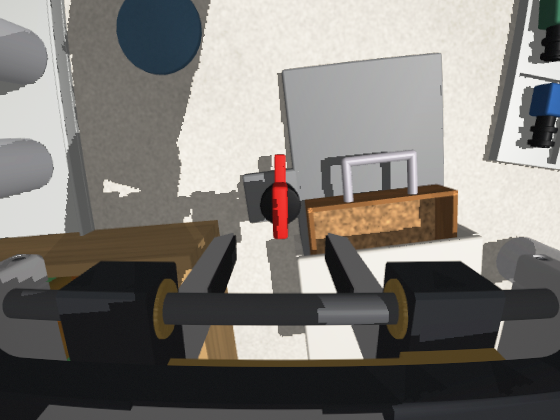

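>>> {"fn": "carry_out", "kwargs": {"deltas": [{"x": 0.38, "y": 0.86, "z": 0, "wx": 0, "wy": 0, "wz": 0, "jaw": 32}, {"x": 0.38, "y": 0.86, "z": 0, "wx": 0, "wy": 0, "wz": 0, "jaw": 32}, {"x": 0.38, "y": 0.86, "z": 0, "wx": 0, "wy": 0, "wz": 0, "jaw": 32}, {"x": 0.38, "y": 0.86, "z": 0, "wx": 0, "wy": 0, "wz": 0, "jaw": 32}, {"x": 0.38, "y": 0.86, "z": 0, "wx": 0, "wy": 0, "wz": 0, "jaw": 32}, {"x": 0.38, "y": 0.86, "z": 0, "wx": 0, "wy": 0, "wz": 0.5, "jaw": 32}, {"x": 0, "y": 0, "z": 0, "wx": 0, "wy": 0, "wz": 1, "jaw": 32}, {"x": 0, "y": 0, "z": 0, "wx": 0, "wy": 0, "wz": 1, "jaw": 32}, {"x": 0, "y": 0, "z": 0, "wx": 0, "wy": 0, "wz": 1, "jaw": 32}, {"x": 0, "y": 0, "z": 0, "wx": 0, "wy": 0, "wz": 1, "jaw": 32}, {"x": 0, "y": 0, "z": 0, "wx": 0, "wy": 0, "wz": 1, "jaw": 32}, {"x": 0, "y": 0, "z": 0, "wx": 0, "wy": 0, "wz": 1, "jaw": 32}]}}

```text
time_s: 10.55
ee_pos: [0.6057, -0.1102, 0.179]
eef_rot: [-3.141, -0.002, 2.534]
force: [-0.8, -0.2, -0.7]
grip_width: 0.0299
```

>>> {"fn": "carry_out", "kwargs": {"deltas": [{"x": 0, "y": 0, "z": 0, "wx": 0, "wy": 0, "wz": 1, "jaw": 32}, {"x": 0, "y": 0, "z": 0, "wx": 0, "wy": 0, "wz": 1, "jaw": 32}, {"x": 0, "y": 0, "z": 0, "wx": 0, "wy": 0, "wz": 1, "jaw": 32}, {"x": 0, "y": 0, "z": 0, "wx": 0, "wy": 0, "wz": 1, "jaw": 32}, {"x": 0, "y": 0, "z": 0, "wx": 0, "wy": 0, "wz": 1, "jaw": 32}, {"x": 0, "y": 0, "z": 0, "wx": 0, "wy": 0, "wz": 1, "jaw": 32}, {"x": 0, "y": 0, "z": 0, "wx": 0, "wy": 0, "wz": 1, "jaw": 32}, {"x": 0, "y": 0, "z": 0, "wx": 0, "wy": 0, "wz": 1, "jaw": 32}, {"x": 0, "y": 0, "z": 0, "wx": 0, "wy": 0, "wz": 1, "jaw": 32}, {"x": 0, "y": 0, "z": 0, "wx": 0, "wy": 0, "wz": 1, "jaw": 32}, {"x": 0, "y": 0, "z": 0, "wx": 0, "wy": 0, "wz": 1, "jaw": 32}, {"x": 0, "y": 0, "z": 0, "wx": 0, "wy": 0, "wz": 0.7, "jaw": 32}]}}

```text
time_s: 11.55
ee_pos: [0.6057, -0.1103, 0.179]
eef_rot: [-3.14, -0.001, 1.597]
force: [0.7, -0.2, 0.2]
grip_width: 0.0305
```

```bash
python3 -c "
from h import *
go(.605,-.111,.036,1.605)
p=ctrl.camera_params('wrist'); shot('wrist','w4')
for d in ctrl.mark_of('wrist','carriage_handle')[:2]: print(d,back('wrist',d['position'],.05,p).round(4))
"
```

```text
t 11.55 pos [ 0.6057 -0.1103  0.179 ] rpy [-3.140e+00 -1.000e-03  1.597e+00] F [ 0.7 -0.2  0.2] w 0.0305 q6 -0.27
units xyz [-0.04 -0.02  7.15] w [-0.03 -0.01 -0.1 ]
{'position': [205.1, 281.7], 'conf': 0.67} [ 0.6067 -0.1114  0.05  ]
```

View pics/w4.png

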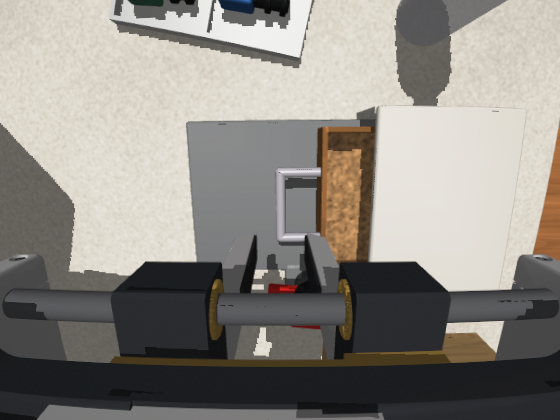

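>>> {"fn": "carry_out", "kwargs": {"deltas": [{"x": 0, "y": 0, "z": 0.9, "wx": 0, "wy": 0, "wz": 0, "jaw": 32}, {"x": 0, "y": 0, "z": 0.9, "wx": 0, "wy": 0, "wz": 0, "jaw": 32}, {"x": 0, "y": 0, "z": 0.9, "wx": 0, "wy": 0, "wz": 0, "jaw": 32}, {"x": 0, "y": 0, "z": 0.9, "wx": 0, "wy": 0, "wz": 0, "jaw": 32}, {"x": 0, "y": 0, "z": 0.9, "wx": 0, "wy": 0, "wz": 0, "jaw": 32}, {"x": 0, "y": 0, "z": 0.6, "wx": 0, "wy": 0, "wz": 0, "jaw": 32}, {"x": 0, "y": 0, "z": 0.6, "wx": 0, "wy": 0, "wz": 0, "jaw": 32}, {"x": 0, "y": 0, "z": 0.6, "wx": 0, "wy": 0, "wz": 0, "jaw": 32}, {"x": 0, "y": 0, "z": 0.6, "wx": 0, "wy": 0, "wz": 0, "jaw": 32}, {"x": 0, "y": 0, "z": 0.25, "wx": 0, "wy": 0, "wz": 0, "jaw": 32}, {"x": 0, "y": 0, "z": 0, "wx": 0, "wy": 0, "wz": 0, "jaw": 32}]}}

```text
time_s: 12.57
ee_pos: [0.6056, -0.1103, 0.0361]
eef_rot: [-3.14, -0.0, 1.602]
force: [-0.8, -0.1, -0.6]
grip_width: 0.03
```

>>> {"fn": "carry_out", "kwargs": {"deltas": [{"x": 0, "y": 0, "z": 0, "wx": 0, "wy": 0, "wz": 0, "jaw": 2}, {"x": 0, "y": 0, "z": 0, "wx": 0, "wy": 0, "wz": 0, "jaw": 2}, {"x": 0, "y": 0, "z": 0, "wx": 0, "wy": 0, "wz": 0, "jaw": 2}, {"x": 0, "y": 0, "z": 0, "wx": 0, "wy": 0, "wz": 0, "jaw": 2}, {"x": 0, "y": 0, "z": 0, "wx": 0, "wy": 0, "wz": 0, "jaw": 2}]}}

```text
time_s: 12.98
ee_pos: [0.6064, -0.1105, 0.0381]
eef_rot: [3.141, 0.0, 1.602]
force: [-0.5, 0.3, 3.5]
grip_width: 0.0099
```

>>> {"fn": "carry_out", "kwargs": {"deltas": [{"x": 0, "y": -0.3, "z": 0, "wx": 0, "wy": 0, "wz": 0, "jaw": 2}, {"x": 0, "y": -0.6, "z": 0, "wx": 0, "wy": 0, "wz": 0, "jaw": 2}, {"x": 0, "y": -0.7, "z": 0, "wx": 0, "wy": 0, "wz": 0, "jaw": 2}, {"x": 0, "y": -0.7, "z": 0, "wx": 0, "wy": 0, "wz": 0, "jaw": 2}, {"x": 0, "y": -0.7, "z": 0, "wx": 0, "wy": 0, "wz": 0, "jaw": 2}, {"x": 0, "y": -0.7, "z": 0, "wx": 0, "wy": 0, "wz": 0, "jaw": 2}, {"x": 0, "y": -0.7, "z": 0, "wx": 0, "wy": 0, "wz": 0, "jaw": 2}, {"x": 0, "y": -0.7, "z": 0, "wx": 0, "wy": 0, "wz": 0, "jaw": 2}, {"x": 0, "y": -0.7, "z": 0, "wx": 0, "wy": 0, "wz": 0, "jaw": 2}, {"x": 0, "y": -0.7, "z": 0, "wx": 0, "wy": 0, "wz": 0, "jaw": 2}, {"x": 0, "y": -0.5, "z": 0, "wx": 0, "wy": 0, "wz": 0, "jaw": 2}, {"x": 0, "y": 0, "z": 0, "wx": 0, "wy": 0, "wz": 0, "jaw": 2}]}}

```text
time_s: 13.98
ee_pos: [0.4648, -0.1154, 0.0379]
eef_rot: [3.141, 0.001, 1.601]
force: [-2.2, -3.4, -0.7]
grip_width: 0.0096
```

>>> {"fn": "carry_out", "kwargs": {"deltas": [{"x": 0, "y": -0.25, "z": 0, "wx": 0, "wy": 0, "wz": 0, "jaw": 2}, {"x": 0, "y": -0.2, "z": 0, "wx": 0, "wy": 0, "wz": 0, "jaw": 2}, {"x": 0, "y": 0, "z": 0, "wx": 0, "wy": 0, "wz": 0, "jaw": 2}]}}

```text
time_s: 14.23
ee_pos: [0.4574, -0.1155, 0.0379]
eef_rot: [3.139, 0.001, 1.602]
force: [2.8, -5.0, 0.6]
grip_width: 0.0092
```

>>> {"fn": "carry_out", "kwargs": {"deltas": [{"x": 0, "y": 0, "z": 0, "wx": 0, "wy": 0, "wz": 0, "jaw": 32}, {"x": 0, "y": 0, "z": 0, "wx": 0, "wy": 0, "wz": 0, "jaw": 32}, {"x": 0, "y": 0, "z": 0, "wx": 0, "wy": 0, "wz": 0, "jaw": 32}, {"x": 0, "y": 0, "z": -1, "wx": 0, "wy": 0, "wz": 0, "jaw": 32}, {"x": 0, "y": 0, "z": -1, "wx": 0, "wy": 0, "wz": 0, "jaw": 32}, {"x": 0, "y": 0, "z": -1, "wx": 0, "wy": 0, "wz": 0, "jaw": 32}, {"x": 0, "y": 0, "z": -1, "wx": 0, "wy": 0, "wz": 0, "jaw": 60}, {"x": -1, "y": 0, "z": -1, "wx": 0, "wy": 0, "wz": 0, "jaw": 60}, {"x": -1, "y": 0, "z": -1, "wx": 0, "wy": 0, "wz": 0, "jaw": 60}, {"x": -1, "y": 0, "z": -1, "wx": 0, "wy": 0, "wz": 0, "jaw": 60}, {"x": -1, "y": 0, "z": -1, "wx": 0, "wy": 0, "wz": 0, "jaw": 60}, {"x": -1, "y": 0, "z": 0, "wx": 0, "wy": 0, "wz": 0, "jaw": 60}]}}

```text
time_s: 15.23
ee_pos: [0.4612, -0.2163, 0.2011]
eef_rot: [3.137, 0.002, 1.602]
force: [-0.2, -0.5, -0.2]
grip_width: 0.0564
```

```bash
python3 -c "
from h import *
im=shot('top','t2')
cv2.imwrite('pics/z4.png',cv2.resize(im[60:260,90:350],None,fx=3,fy=3,interpolation=cv2.INTER_CUBIC))
for d in ctrl.mark_of('top','carriage_handle')[:2]: print(d,back('top',d['position'],.05).round(4))
for d in ctrl.mark_of('top','carriage_in')[:2]: print(d,back('top',d['position'],.02).round(4))
for d in ctrl.mark_of('top','stopper1')[:5]: print(d,back('top',d['position'],.019).round(4))
go()
"
```

```text
{'position': [223.1, 281.2], 'conf': 0.91} [ 0.4679 -0.1247  0.05  ]
{'position': [179.1, 275.6], 'conf': 0.79} [ 0.5853 -0.1101  0.02  ]
{'position': [180.5, 192.4], 'conf': 0.8} [0.5772 0.1023 0.019 ]
{'position': [206.8, 124.1], 'conf': 0.73} [0.5061 0.2679 0.019 ]
{'position': [209.7, 151.4], 'conf': 0.7} [0.5    0.2002 0.019 ]
{'position': [292.8, 128.1], 'conf': 0.67} [0.2966 0.2411 0.019 ]
{'position': [221.2, 183.9], 'conf': 0.56} [0.4723 0.118  0.019 ]
t 15.43 pos [ 0.4599 -0.2147  0.1968] rpy [-3.141e+00 -1.000e-03  1.601e+00] F [0.4 0.5 0.4] w 0.0563 q6 -0.54
units xyz [0. 0. 0.]
```

View pics/z4.png

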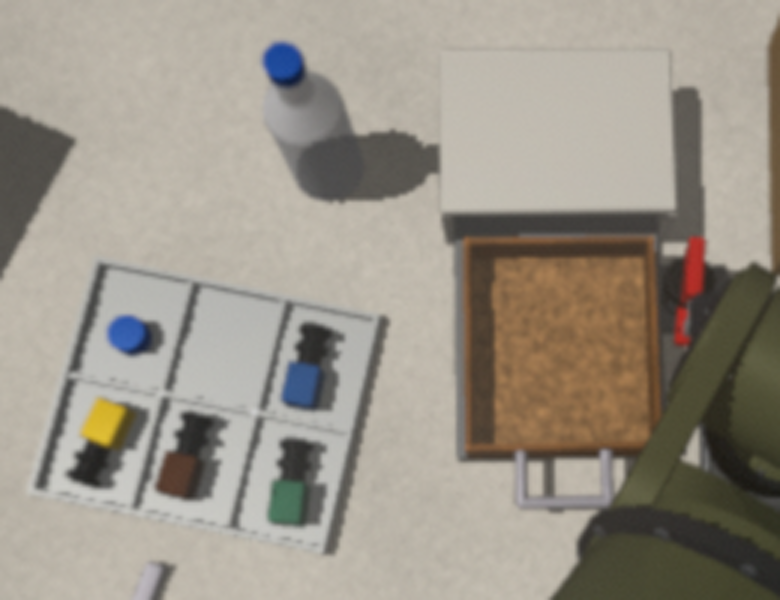

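>>> {"fn": "carry_out", "kwargs": {"deltas": [{"x": 1, "y": 0.2, "z": 0, "wx": 0, "wy": 0, "wz": 0, "jaw": 45}, {"x": 1, "y": 0.3, "z": 0, "wx": 0, "wy": 0, "wz": 0, "jaw": 45}, {"x": 1, "y": 0.3, "z": 0, "wx": 0, "wy": 0, "wz": 0, "jaw": 45}, {"x": 1, "y": 0.3, "z": 0, "wx": 0, "wy": 0, "wz": 0, "jaw": 45}, {"x": 1, "y": 0.3, "z": 0, "wx": 0, "wy": 0, "wz": 0, "jaw": 45}, {"x": 1, "y": 0.3, "z": 0, "wx": 0, "wy": 0, "wz": 0, "jaw": 45}, {"x": 1, "y": 0.3, "z": 0, "wx": 0, "wy": 0, "wz": 0, "jaw": 45}, {"x": 1, "y": 0.3, "z": 0, "wx": 0, "wy": 0, "wz": 0, "jaw": 45}, {"x": 1, "y": 0.3, "z": 0, "wx": 0, "wy": 0, "wz": 0, "jaw": 45}, {"x": 1, "y": 0.3, "z": 0, "wx": 0, "wy": 0, "wz": 0, "jaw": 45}, {"x": 1, "y": 0.3, "z": 0, "wx": 0, "wy": 0, "wz": 0, "jaw": 45}, {"x": 1, "y": 0.3, "z": 0, "wx": 0, "wy": 0, "wz": 0, "jaw": 45}]}}

```text
time_s: 16.43
ee_pos: [0.5222, 0.0292, 0.1969]
eef_rot: [-3.14, -0.0, 1.603]
force: [0.6, 0.6, 0.5]
grip_width: 0.0423
```

>>> {"fn": "carry_out", "kwargs": {"deltas": [{"x": 1, "y": 0, "z": 0, "wx": 0, "wy": 0, "wz": 0, "jaw": 45}, {"x": 1, "y": 0, "z": 0, "wx": 0, "wy": 0, "wz": 0, "jaw": 45}, {"x": 1, "y": 0, "z": 0, "wx": 0, "wy": 0, "wz": 0, "jaw": 45}, {"x": 1, "y": 0, "z": 0, "wx": 0, "wy": 0, "wz": 0, "jaw": 45}, {"x": 1, "y": 0, "z": 0, "wx": 0, "wy": 0, "wz": -1, "jaw": 45}, {"x": 1, "y": 0, "z": 0, "wx": 0, "wy": 0, "wz": -1, "jaw": 45}, {"x": 0, "y": 0, "z": 0, "wx": 0, "wy": 0, "wz": -1, "jaw": 45}, {"x": 0, "y": 0, "z": 0, "wx": 0, "wy": 0, "wz": -1, "jaw": 45}, {"x": 0, "y": 0, "z": 0, "wx": 0, "wy": 0, "wz": -1, "jaw": 45}, {"x": 0, "y": 0, "z": 0, "wx": 0, "wy": 0, "wz": -1, "jaw": 45}, {"x": 0, "y": 0, "z": 0, "wx": 0, "wy": 0, "wz": -1, "jaw": 45}, {"x": 0, "y": 0, "z": 0, "wx": 0, "wy": 0, "wz": -1, "jaw": 45}]}}

```text
time_s: 17.43
ee_pos: [0.5165, 0.1478, 0.1968]
eef_rot: [-3.14, -0.001, 2.247]
force: [0.6, 0.1, -0.4]
grip_width: 0.0423
```

>>> {"fn": "carry_out", "kwargs": {"deltas": [{"x": 0, "y": 0, "z": 0, "wx": 0, "wy": 0, "wz": -1, "jaw": 45}, {"x": 0, "y": 0, "z": 0, "wx": 0, "wy": 0, "wz": -1, "jaw": 45}, {"x": 0, "y": 0, "z": 0, "wx": 0, "wy": 0, "wz": -1, "jaw": 45}, {"x": 0, "y": 0, "z": 0, "wx": 0, "wy": 0, "wz": -1, "jaw": 45}, {"x": 0, "y": 0, "z": 0, "wx": 0, "wy": 0, "wz": -1, "jaw": 45}, {"x": 0, "y": 0, "z": 0, "wx": 0, "wy": 0, "wz": -1, "jaw": 45}, {"x": 0, "y": 0, "z": 0, "wx": 0, "wy": 0, "wz": -1, "jaw": 45}, {"x": 0, "y": 0, "z": 0, "wx": 0, "wy": 0, "wz": -1, "jaw": 45}, {"x": 0, "y": 0, "z": 0, "wx": 0, "wy": 0, "wz": -1, "jaw": 45}, {"x": 0, "y": 0, "z": 0, "wx": 0, "wy": 0, "wz": 0, "jaw": 45}]}}

```text
time_s: 18.27
ee_pos: [0.5166, 0.1477, 0.1969]
eef_rot: [-3.141, -0.001, 2.967]
force: [-0.8, -0.1, -1.0]
grip_width: 0.0419
```

```bash
python3 -c "
from h import *
p=ctrl.camera_params('wrist'); im=shot('wrist','w5'); import pickle; pickle.dump(p,open('p5.pkl','wb'))
for d in ctrl.mark_of('wrist','stopper1')[:5]: print(d,back('wrist',d['position'],.019,p).round(4))
go()
"
```

```text
{'position': [246.8, 252.1], 'conf': 0.82} [0.5744 0.1006 0.019 ]
{'position': [168.6, 381.0], 'conf': 0.79} [0.5045 0.2722 0.019 ]
{'position': [167.5, 243.4], 'conf': 0.71} [0.4746 0.11   0.019 ]
{'position': [171.0, 318.5], 'conf': 0.6} [0.4945 0.1976 0.019 ]
t 18.37 pos [0.5169 0.1475 0.1971] rpy [-3.141e+00 -1.000e-03  2.960e+00] F [ 0.4 -0.  -0. ] w 0.0421 q6 -1.18
units xyz [0. 0. 0.]
```

View pics/w5.png

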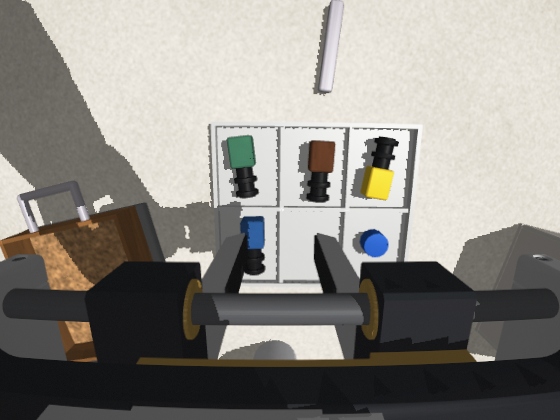

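```bash
python3 -c "
from h import *
im=cv2.imread('pics/w5.png'); cv2.imwrite('pics/z5.png',cv2.resize(im[118:288,205:425],None,fx=3.5,fy=3.5,interpolation=cv2.INTER_CUBIC))
"
```

```text
(no output)
```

View pics/z5.png

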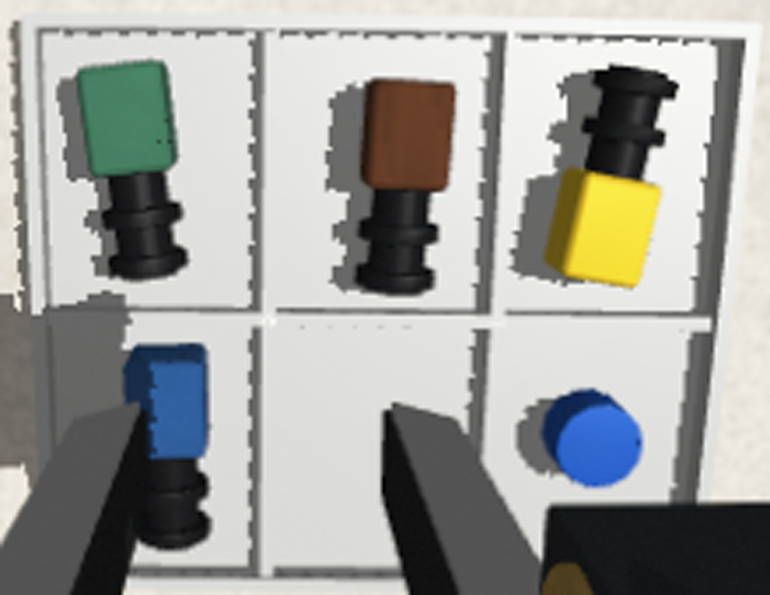

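```bash
python3 -c "
from h import *
import pickle; p=pickle.load(open('p5.pkl','rb'))
f=lambda q,z: back('wrist',(118+q[1]/3.5,205+q[0]/3.5),z,p)
D={'green':[(81,70),(166,62),(176,163),(94,175)],'brown':[(373,82),(455,84),(447,190),(370,188)],'blue':[(147,361),(208,361),(206,457),(150,457)],'yellow':[(636,285),(563,270),(582,172),(660,188)]}
# order: outer-left, outer-right, inner-right, inner-left (outer=head end)
for n,q in D.items():
  P=[f(a,.033) for a in q]; c=sum(P)/4; ax=((P[0]+P[1])-(P[2]+P[3]))[:2]/2
  print(n,'headc',c[:2].round(4),'len',np.linalg.norm(ax).round(4),'wid',np.linalg.norm((P[0]-P[1])).round(4),'axis',np.arctan2(ax[1],ax[0]).round(3))
for n,q in {'ptcorners':(22,22),'b':(757,25),'c':(685,590),'d':(45,580)}.items(): print(n,f(q,.016).round(4))
for q in [(262,30),(258,310),(268,320),(268,575),(495,35),(485,315),(475,330),(40,310),(712,325)]: print('wall',q,f(q,.016)[:2].round(4))
"
```

```text
green headc [0.456  0.1139] len 0.033 wid 0.0275 axis 3.052
brown headc [0.4778 0.2029] len 0.0341 wid 0.0265 axis 2.942
blue headc [0.5557 0.1103] len 0.0347 wid 0.0208 axis 2.951
yellow headc [0.5194 0.2641] len 0.0331 wid 0.0258 axis -0.325
ptcorners [0.4186 0.0826 0.016 ]
b [0.4619 0.3268 0.016 ]
c [0.6664 0.2846 0.016 ]
d [0.6185 0.0451 0.016 ]
wall (262, 30) [0.4356 0.1611]
wall (258, 310) [0.5296 0.1429]
wall (268, 320) [0.5338 0.1458]
wall (268, 575) [0.631  0.1286]
wall (495, 35) [0.4506 0.2378]
wall (485, 315) [0.5455 0.2219]
wall (475, 330) [0.5503 0.2176]
wall (40, 310) [0.5161 0.0669]
wall (712, 325) [0.5636 0.3024]
```

```bash
python3 -c "
from h import *
go(.459,.112,.07,3.05)
"
```

```text
t 18.37 pos [0.5169 0.1475 0.1971] rpy [-3.141e+00 -1.000e-03  2.960e+00] F [ 0.4 -0.  -0. ] w 0.0421 q6 -1.18
units xyz [ 2.52 -2.27  6.36] w [-0.   -0.01 -1.13]
```

>>> {"fn": "carry_out", "kwargs": {"deltas": [{"x": 0.63, "y": -0.57, "z": 0.5, "wx": 0, "wy": 0, "wz": 0, "jaw": 41}, {"x": 0.63, "y": -0.57, "z": 0.8, "wx": 0, "wy": 0, "wz": 0, "jaw": 41}, {"x": 0.63, "y": -0.57, "z": 1, "wx": 0, "wy": 0, "wz": 0, "jaw": 41}, {"x": 0.63, "y": -0.56, "z": 1, "wx": 0, "wy": 0, "wz": 0, "jaw": 41}, {"x": 0, "y": 0, "z": 1, "wx": 0, "wy": 0, "wz": -0.6, "jaw": 41}, {"x": 0, "y": 0, "z": 1, "wx": 0, "wy": 0, "wz": -0.55, "jaw": 41}, {"x": 0, "y": 0, "z": 1, "wx": 0, "wy": 0, "wz": 0, "jaw": 41}, {"x": 0, "y": 0, "z": 0, "wx": 0, "wy": 0, "wz": 0, "jaw": 41}]}}

```text
time_s: 19.03
ee_pos: [0.4577, 0.1112, 0.0684]
eef_rot: [-3.14, -0.005, 3.052]
force: [-0.6, 0.2, -0.4]
grip_width: 0.0386
```

```bash
python3 -c "
from h import *
im=shot('wrist','w6')
go(.459,.112,.009,3.05)
"
```

```text
t 19.08 pos [0.4587 0.1113 0.0703] rpy [-3.141e+00 -3.000e-03  3.052e+00] F [0.3 0.  1.3] w 0.0384 q6 -1.32
units xyz [-0.02  0.04  3.07] w [-0.01 -0.04  0.02]
```

View pics/w6.png

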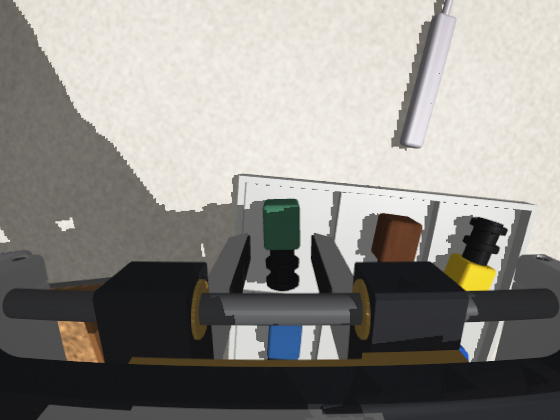

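>>> {"fn": "carry_out", "kwargs": {"deltas": [{"x": 0, "y": 0, "z": 0.7, "wx": 0, "wy": 0, "wz": 0, "jaw": 38}, {"x": 0, "y": 0, "z": 0.7, "wx": 0, "wy": 0, "wz": 0, "jaw": 38}, {"x": 0, "y": 0, "z": 0.7, "wx": 0, "wy": 0, "wz": 0, "jaw": 38}, {"x": 0, "y": 0, "z": 0.5, "wx": 0, "wy": 0, "wz": 0, "jaw": 38}, {"x": 0, "y": 0, "z": 0, "wx": 0, "wy": 0, "wz": 0, "jaw": 20}, {"x": 0, "y": 0, "z": 0, "wx": 0, "wy": 0, "wz": 0, "jaw": 20}, {"x": 0, "y": 0, "z": 0, "wx": 0, "wy": 0, "wz": 0, "jaw": 20}, {"x": 0, "y": 0, "z": 0, "wx": 0, "wy": 0, "wz": 0, "jaw": 20}], "squeeze": 25}}

```text
time_s: 19.75
ee_pos: [0.4603, 0.1114, 0.0204]
eef_rot: [3.141, 0.001, 3.054]
force: [1.4, 1.3, -0.9]
grip_width: 0.0278
```

>>> {"fn": "carry_out", "kwargs": {"deltas": [{"x": 0, "y": 0, "z": -0.5, "wx": 0, "wy": 0, "wz": 0, "jaw": 20}, {"x": 0, "y": 0, "z": -1, "wx": 0, "wy": 0, "wz": 0, "jaw": 20}, {"x": 0, "y": 0, "z": -1, "wx": 0, "wy": 0, "wz": 0, "jaw": 20}, {"x": 0, "y": 0, "z": -1, "wx": 0, "wy": 0, "wz": 0, "jaw": 20}, {"x": 0, "y": 0, "z": -1, "wx": 0, "wy": 0, "wz": 0, "jaw": 20}, {"x": -0.5, "y": -0.5, "z": -1, "wx": 0, "wy": 0, "wz": 0, "jaw": 20}, {"x": -0.8, "y": -0.8, "z": 0, "wx": 0, "wy": 0, "wz": 0, "jaw": 20}, {"x": -0.8, "y": -0.8, "z": 0, "wx": 0, "wy": 0, "wz": 0, "jaw": 20}, {"x": -0.8, "y": -0.8, "z": 0, "wx": 0, "wy": 0, "wz": 0, "jaw": 20}, {"x": -0.8, "y": -0.8, "z": 0, "wx": 0, "wy": 0, "wz": 0, "jaw": 20}, {"x": -0.8, "y": -0.8, "z": 0, "wx": 0, "wy": 0, "wz": 0, "jaw": 20}, {"x": -0.8, "y": -0.8, "z": 0, "wx": 0, "wy": 0, "wz": 0, "jaw": 20}]}}

```text
time_s: 20.75
ee_pos: [0.5567, -0.0046, 0.1308]
eef_rot: [3.142, 0.001, 3.054]
force: [-0.8, 0.6, -0.3]
grip_width: 0.0279
```

>>> {"fn": "carry_out", "kwargs": {"deltas": [{"x": -0.8, "y": -0.8, "z": 0, "wx": 0, "wy": 0, "wz": -0.4, "jaw": 20}, {"x": -0.8, "y": -0.8, "z": 0, "wx": 0, "wy": 0, "wz": -0.5, "jaw": 20}, {"x": -0.8, "y": -0.8, "z": 0, "wx": 0, "wy": 0, "wz": -0.5, "jaw": 20}, {"x": -0.4, "y": -0.5, "z": 0, "wx": 0, "wy": 0, "wz": 0, "jaw": 20}, {"x": 0, "y": 0, "z": 0, "wx": 0, "wy": 0, "wz": 0, "jaw": 20}]}}

```text
time_s: 21.17
ee_pos: [0.6106, -0.0657, 0.1304]
eef_rot: [-3.141, 0.001, -3.119]
force: [-0.7, -0.4, -1.9]
grip_width: 0.0277
```

```bash
python3 -c "
from h import *
im=shot('wrist','w7')
go(.6127,-.0721,.037,3.175)
"
```

```text
t 21.22 pos [ 0.6098 -0.0645  0.1301] rpy [-3.142  0.    -3.119] F [-1.2  0.2 -0.7] w 0.0276 q6 -1.76
units xyz [-0.13 -0.38  4.66] w [-0.    0.   -0.13]
```

View pics/w7.png

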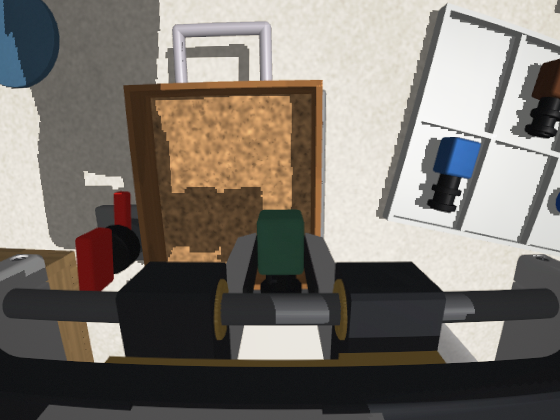

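>>> {"fn": "carry_out", "kwargs": {"deltas": [{"x": -0.13, "y": -0.36, "z": 0.5, "wx": 0, "wy": 0, "wz": -0.1, "jaw": 20}, {"x": 0, "y": 0, "z": 1, "wx": 0, "wy": 0, "wz": 0, "jaw": 20}, {"x": 0, "y": 0, "z": 1, "wx": 0, "wy": 0, "wz": 0, "jaw": 20}, {"x": 0, "y": 0, "z": 1, "wx": 0, "wy": 0, "wz": 0, "jaw": 20}, {"x": 0, "y": 0, "z": 0.6, "wx": 0, "wy": 0, "wz": 0, "jaw": 20}, {"x": 0, "y": 0, "z": 0.4, "wx": 0, "wy": 0, "wz": 0, "jaw": 20}, {"x": 0, "y": 0, "z": 0.12, "wx": 0, "wy": 0, "wz": 0, "jaw": 20}, {"x": 0, "y": 0, "z": 0, "wx": 0, "wy": 0, "wz": 0, "jaw": 20}]}}

```text
time_s: 21.88
ee_pos: [0.6124, -0.0709, 0.0371]
eef_rot: [3.142, -0.0, -3.109]
force: [0.2, -0.5, -0.9]
grip_width: 0.0282
```

>>> {"fn": "carry_out", "kwargs": {"deltas": [{"x": 0, "y": 0, "z": 0, "wx": 0, "wy": 0, "wz": 0, "jaw": 40}, {"x": 0, "y": 0, "z": 0, "wx": 0, "wy": 0, "wz": 0, "jaw": 40}, {"x": 0, "y": 0, "z": -0.8, "wx": 0, "wy": 0, "wz": 0, "jaw": 40}, {"x": 0, "y": 0, "z": -1, "wx": 0, "wy": 0, "wz": 0, "jaw": 40}, {"x": 0, "y": 0, "z": -1, "wx": 0, "wy": 0, "wz": 0, "jaw": 40}, {"x": 0.3, "y": 0.8, "z": -1, "wx": 0, "wy": 0, "wz": 0, "jaw": 40}, {"x": 0.3, "y": 1, "z": 0, "wx": 0, "wy": 0, "wz": 0, "jaw": 40}, {"x": 0.3, "y": 1, "z": 0, "wx": 0, "wy": 0, "wz": 0, "jaw": 40}, {"x": 0.3, "y": 1, "z": 0, "wx": 0, "wy": 0, "wz": 0, "jaw": 40}, {"x": 0.3, "y": 1, "z": 0, "wx": 0, "wy": 0, "wz": 0, "jaw": 40}, {"x": 0.3, "y": 1, "z": 0, "wx": 0, "wy": 0, "wz": 0, "jaw": 40}, {"x": 0.3, "y": 1, "z": 0, "wx": 0, "wy": 0, "wz": 0, "jaw": 40}]}}

```text
time_s: 22.88
ee_pos: [0.566, 0.0645, 0.114]
eef_rot: [3.142, 0.002, -3.109]
force: [0.2, -0.7, 0.0]
grip_width: 0.0377
```

>>> {"fn": "carry_out", "kwargs": {"deltas": [{"x": 0.3, "y": 1, "z": 0, "wx": 0, "wy": 0, "wz": 0.9, "jaw": 41}, {"x": 0, "y": 0.9, "z": 0, "wx": 0, "wy": 0, "wz": 0.9, "jaw": 41}, {"x": 0, "y": 0, "z": 0.5, "wx": 0, "wy": 0, "wz": 0.9, "jaw": 41}, {"x": 0, "y": 0, "z": 0.7, "wx": 0, "wy": 0, "wz": 0, "jaw": 41}, {"x": 0, "y": 0, "z": 0, "wx": 0, "wy": 0, "wz": 0, "jaw": 41}]}}

```text
time_s: 23.3
ee_pos: [0.5594, 0.1015, 0.0877]
eef_rot: [-3.141, -0.002, 2.958]
force: [-0.8, -0.8, -1.1]
grip_width: 0.0388
```

```bash
python3 -c "
from h import *
im=shot('wrist','w8')
go(.559,.1045,.018,2.96)
im=shot('top','t3');cv2.imwrite('pics/z6.png',cv2.resize(im[60:260,90:350],None,fx=3,fy=3,interpolation=cv2.INTER_CUBIC))
"
```

```text
t 23.35 pos [0.5598 0.1014 0.0889] rpy [-3.141e+00 -1.000e-03  2.958e+00] F [ 0.4 -0.4  1.4] w 0.0385 q6 -1.27
units xyz [0.07 0.15 3.54] w [-0.   -0.01 -0.02]
```

View pics/w8.png

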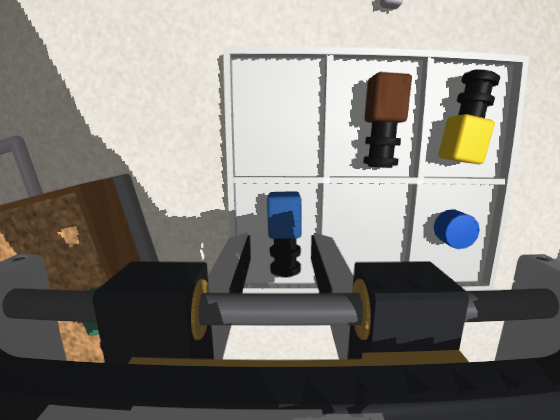

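View pics/z6.png

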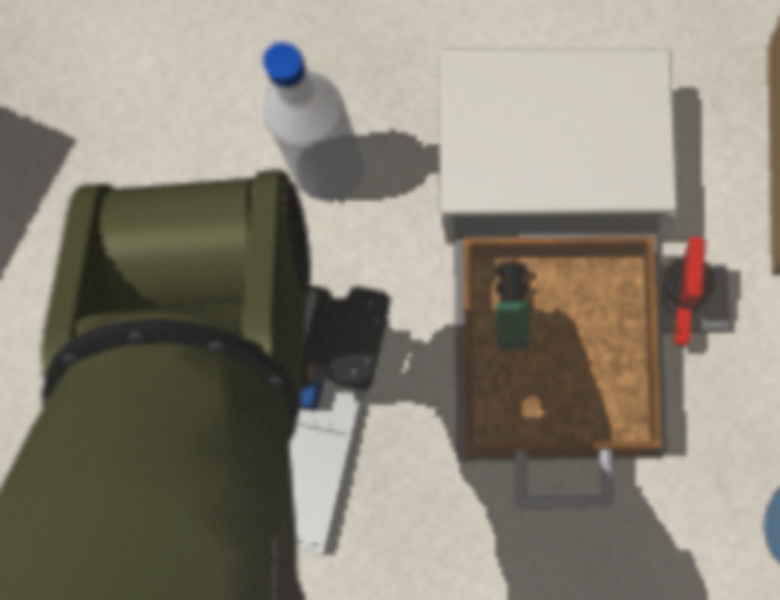

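>>> {"fn": "carry_out", "kwargs": {"deltas": [{"x": 0.05, "y": 0.1, "z": 0.8, "wx": 0, "wy": 0, "wz": 0, "jaw": 38}, {"x": 0, "y": 0, "z": 0.9, "wx": 0, "wy": 0, "wz": 0, "jaw": 38}, {"x": 0, "y": 0, "z": 0.9, "wx": 0, "wy": 0, "wz": 0, "jaw": 38}, {"x": 0, "y": 0, "z": 0.6, "wx": 0, "wy": 0, "wz": 0, "jaw": 38}, {"x": 0, "y": 0, "z": 0.35, "wx": 0, "wy": 0, "wz": 0, "jaw": 38}, {"x": 0, "y": 0, "z": 0, "wx": 0, "wy": 0, "wz": 0, "jaw": 20}, {"x": 0, "y": 0, "z": 0, "wx": 0, "wy": 0, "wz": 0, "jaw": 20}, {"x": 0, "y": 0, "z": 0, "wx": 0, "wy": 0, "wz": 0, "jaw": 20}, {"x": 0, "y": 0, "z": 0, "wx": 0, "wy": 0, "wz": 0, "jaw": 20}]}}

```text
time_s: 24.15
ee_pos: [0.5601, 0.1035, 0.019]
eef_rot: [3.141, 0.001, 2.958]
force: [-0.0, 0.2, -0.4]
grip_width: 0.0279
```

>>> {"fn": "carry_out", "kwargs": {"deltas": [{"x": 0, "y": 0, "z": -0.6, "wx": 0, "wy": 0, "wz": 0, "jaw": 20}, {"x": 0, "y": 0, "z": -1, "wx": 0, "wy": 0, "wz": 0, "jaw": 20}, {"x": 0, "y": 0, "z": -1, "wx": 0, "wy": 0, "wz": 0, "jaw": 20}, {"x": 0, "y": 0, "z": -1, "wx": 0, "wy": 0, "wz": 0, "jaw": 20}, {"x": -0.2, "y": -0.5, "z": -1, "wx": 0, "wy": 0, "wz": 0, "jaw": 20}, {"x": -0.4, "y": -1, "z": -1, "wx": 0, "wy": 0, "wz": 0, "jaw": 20}, {"x": -0.4, "y": -1, "z": 0, "wx": 0, "wy": 0, "wz": 0, "jaw": 20}, {"x": -0.4, "y": -1, "z": 0, "wx": 0, "wy": 0, "wz": 0, "jaw": 20}, {"x": -0.4, "y": -1, "z": 0, "wx": 0, "wy": 0, "wz": 0, "jaw": 20}, {"x": -0.4, "y": -1, "z": 0, "wx": 0, "wy": 0, "wz": 0, "jaw": 20}, {"x": -0.4, "y": -1, "z": 0, "wx": 0, "wy": 0, "wz": 0, "jaw": 20}, {"x": -0.4, "y": -1, "z": 0, "wx": 0, "wy": 0, "wz": 0, "jaw": 20}]}}

```text
time_s: 25.15
ee_pos: [0.5913, -0.056, 0.1315]
eef_rot: [3.142, 0.001, 2.958]
force: [-0.5, 0.8, -0.4]
grip_width: 0.0278
```

>>> {"fn": "carry_out", "kwargs": {"deltas": [{"x": -0.4, "y": -1, "z": 0, "wx": 0, "wy": 0, "wz": 0, "jaw": 20}, {"x": -0.5, "y": -1, "z": 0, "wx": 0, "wy": 0, "wz": 0, "jaw": 20}, {"x": -0.5, "y": -1, "z": 0, "wx": 0, "wy": 0, "wz": 0, "jaw": 20}, {"x": -0.5, "y": -1, "z": 0, "wx": 0, "wy": 0, "wz": 0, "jaw": 20}, {"x": -0.1, "y": -0.36, "z": 0, "wx": 0, "wy": 0, "wz": -0.9, "jaw": 20}, {"x": 0, "y": 0, "z": 0, "wx": 0, "wy": 0, "wz": -0.9, "jaw": 20}, {"x": 0, "y": 0, "z": 0, "wx": 0, "wy": 0, "wz": -0.9, "jaw": 20}, {"x": 0, "y": 0, "z": 0, "wx": 0, "wy": 0, "wz": 0, "jaw": 20}]}}

```text
time_s: 25.82
ee_pos: [0.6146, -0.1483, 0.1313]
eef_rot: [-3.141, 0.001, -3.106]
force: [-0.5, 0.1, -0.4]
grip_width: 0.0278
```

```bash
python3 -c "
from h import *
im=shot('wrist','w9')
go(.6153,-.148,.036,3.175)
"
```

```text
t 25.87 pos [ 0.6146 -0.1481  0.1312] rpy [-3.141e+00  1.000e-03 -3.111e+00] F [-1.1  0.3 -0.1] w 0.0274 q6 -1.9
units xyz [-0.03  0.01  4.76] w [-0.    0.01 -0.03]
```

View pics/w9.png

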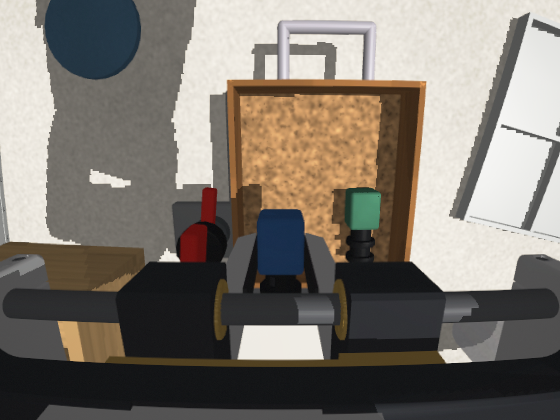

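>>> {"fn": "carry_out", "kwargs": {"deltas": [{"x": 0, "y": 0, "z": 0.8, "wx": 0, "wy": 0, "wz": 0, "jaw": 20}, {"x": 0, "y": 0, "z": 1, "wx": 0, "wy": 0, "wz": 0, "jaw": 20}, {"x": 0, "y": 0, "z": 1, "wx": 0, "wy": 0, "wz": 0, "jaw": 20}, {"x": 0, "y": 0, "z": 1, "wx": 0, "wy": 0, "wz": 0, "jaw": 20}, {"x": 0, "y": 0, "z": 0.5, "wx": 0, "wy": 0, "wz": 0, "jaw": 20}, {"x": 0, "y": 0, "z": 0.4, "wx": 0, "wy": 0, "wz": 0, "jaw": 20}, {"x": 0, "y": 0, "z": 0.05, "wx": 0, "wy": 0, "wz": 0, "jaw": 20}, {"x": 0, "y": 0, "z": 0, "wx": 0, "wy": 0, "wz": 0, "jaw": 20}]}}

```text
time_s: 26.53
ee_pos: [0.6148, -0.148, 0.0356]
eef_rot: [-3.141, 0.0, -3.11]
force: [0.3, -0.2, -0.2]
grip_width: 0.0276
```

>>> {"fn": "carry_out", "kwargs": {"deltas": [{"x": 0, "y": 0, "z": 0, "wx": 0, "wy": 0, "wz": 0, "jaw": 40}, {"x": 0, "y": 0, "z": 0, "wx": 0, "wy": 0, "wz": 0, "jaw": 40}, {"x": 0, "y": 0, "z": -0.8, "wx": 0, "wy": 0, "wz": 0, "jaw": 40}, {"x": 0, "y": 0, "z": -1, "wx": 0, "wy": 0, "wz": 0, "jaw": 40}, {"x": 0, "y": 0, "z": -1, "wx": 0, "wy": 0, "wz": 0, "jaw": 40}, {"x": 0.3, "y": 0.8, "z": -1, "wx": 0, "wy": 0, "wz": 0, "jaw": 40}, {"x": 0.4, "y": 1, "z": -0.2, "wx": 0, "wy": 0, "wz": 0, "jaw": 40}, {"x": 0.4, "y": 1, "z": 0, "wx": 0, "wy": 0, "wz": 0, "jaw": 40}, {"x": 0.4, "y": 1, "z": 0, "wx": 0, "wy": 0, "wz": 0, "jaw": 40}, {"x": 0.4, "y": 1, "z": 0, "wx": 0, "wy": 0, "wz": 0, "jaw": 40}, {"x": 0.4, "y": 1, "z": 0, "wx": 0, "wy": 0, "wz": 0, "jaw": 40}, {"x": 0.4, "y": 1, "z": 0, "wx": 0, "wy": 0, "wz": 0, "jaw": 40}]}}

```text
time_s: 27.53
ee_pos: [0.556, -0.013, 0.116]
eef_rot: [-3.141, 0.001, -3.11]
force: [-0.6, -0.7, 0.2]
grip_width: 0.0376
```

>>> {"fn": "carry_out", "kwargs": {"deltas": [{"x": 0.4, "y": 1, "z": 0, "wx": 0, "wy": 0, "wz": 0, "jaw": 41}, {"x": 0.4, "y": 1, "z": 0, "wx": 0, "wy": 0, "wz": 0, "jaw": 41}, {"x": 0.4, "y": 1, "z": 0, "wx": 0, "wy": 0, "wz": 0, "jaw": 41}, {"x": 0.4, "y": 1, "z": 0, "wx": 0, "wy": 0, "wz": 0, "jaw": 41}, {"x": 0.4, "y": 1, "z": 0, "wx": 0, "wy": 0, "wz": 0, "jaw": 41}, {"x": 0.4, "y": 1, "z": 0, "wx": 0, "wy": 0, "wz": 0, "jaw": 41}, {"x": 0.4, "y": 1, "z": 0, "wx": 0, "wy": 0, "wz": 0, "jaw": 41}, {"x": 0.4, "y": 1, "z": 0, "wx": 0, "wy": 0, "wz": 0, "jaw": 41}, {"x": 0.26, "y": 1, "z": 0, "wx": 0, "wy": 0, "wz": 0, "jaw": 41}, {"x": 0, "y": 1, "z": 0, "wx": 0, "wy": 0, "wz": 0.9, "jaw": 41}, {"x": 0, "y": 0.8, "z": 0, "wx": 0, "wy": 0, "wz": 0.9, "jaw": 41}, {"x": 0, "y": 0, "z": 0.6, "wx": 0, "wy": 0, "wz": 0.9, "jaw": 41}]}}

```text
time_s: 28.53
ee_pos: [0.4823, 0.2026, 0.1057]
eef_rot: [3.139, 0.004, 2.956]
force: [0.2, -0.7, -0.4]
grip_width: 0.0385
```

```bash
python3 -c "
from h import *
im=shot('wrist','w10')
go(.4805,.2007,.018,2.95)
"
```

```text
t 28.58 pos [0.4809 0.201  0.1022] rpy [3.141 0.    2.951] F [-0.4 -0.3 -2.9] w 0.0381 q6 -1.05
units xyz [ 0.02 -0.02  4.21] w [0.   0.01 0.01]
```

View pics/w10.png

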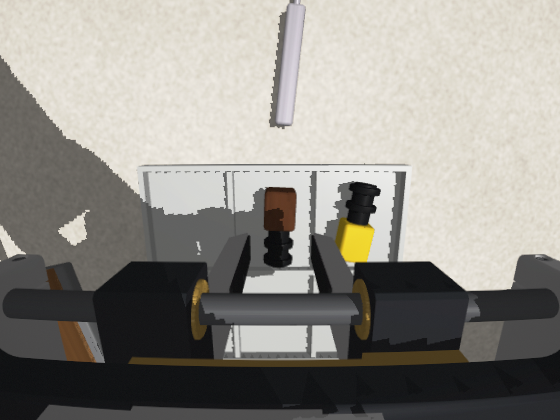

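Brown head at column 280 sits centred between the fingers (249 and 313), so I'll go down.

>>> {"fn": "carry_out", "kwargs": {"deltas": [{"x": 0, "y": 0, "z": 0.8, "wx": 0, "wy": 0, "wz": 0, "jaw": 39}, {"x": 0, "y": 0, "z": 1, "wx": 0, "wy": 0, "wz": 0, "jaw": 39}, {"x": 0, "y": 0, "z": 1, "wx": 0, "wy": 0, "wz": 0, "jaw": 39}, {"x": 0, "y": 0, "z": 0.8, "wx": 0, "wy": 0, "wz": 0, "jaw": 39}, {"x": 0, "y": 0, "z": 0.6, "wx": 0, "wy": 0, "wz": 0, "jaw": 39}, {"x": 0, "y": 0, "z": 0, "wx": 0, "wy": 0, "wz": 0, "jaw": 20}, {"x": 0, "y": 0, "z": 0, "wx": 0, "wy": 0, "wz": 0, "jaw": 20}, {"x": 0, "y": 0, "z": 0, "wx": 0, "wy": 0, "wz": 0, "jaw": 20}, {"x": 0, "y": 0, "z": 0, "wx": 0, "wy": 0, "wz": 0, "jaw": 20}]}}

```text
time_s: 29.33
ee_pos: [0.4818, 0.2, 0.0202]
eef_rot: [3.141, 0.001, 2.958]
force: [-0.3, -0.1, -0.8]
grip_width: 0.0277
```

>>> {"fn": "carry_out", "kwargs": {"deltas": [{"x": 0, "y": 0, "z": -0.6, "wx": 0, "wy": 0, "wz": 0, "jaw": 20}, {"x": 0, "y": 0, "z": -1, "wx": 0, "wy": 0, "wz": 0, "jaw": 20}, {"x": 0, "y": 0, "z": -1, "wx": 0, "wy": 0, "wz": 0, "jaw": 20}, {"x": 0, "y": 0, "z": -1, "wx": 0, "wy": 0, "wz": 0, "jaw": 20}, {"x": -0.2, "y": -0.5, "z": -1, "wx": 0, "wy": 0, "wz": 0, "jaw": 20}, {"x": -0.4, "y": -1, "z": -1, "wx": 0, "wy": 0, "wz": 0, "jaw": 20}, {"x": -0.4, "y": -1, "z": 0, "wx": 0, "wy": 0, "wz": 0, "jaw": 20}, {"x": -0.4, "y": -1, "z": 0, "wx": 0, "wy": 0, "wz": 0, "jaw": 20}, {"x": -0.4, "y": -1, "z": 0, "wx": 0, "wy": 0, "wz": 0, "jaw": 20}, {"x": -0.4, "y": -1, "z": 0, "wx": 0, "wy": 0, "wz": 0, "jaw": 20}, {"x": -0.4, "y": -1, "z": 0, "wx": 0, "wy": 0, "wz": 0, "jaw": 20}, {"x": -0.4, "y": -1, "z": 0, "wx": 0, "wy": 0, "wz": 0, "jaw": 20}]}}

```text
time_s: 30.33
ee_pos: [0.513, 0.0404, 0.1327]
eef_rot: [3.141, 0.002, 2.958]
force: [0.2, -0.8, 0.4]
grip_width: 0.0278
```

>>> {"fn": "carry_out", "kwargs": {"deltas": [{"x": -0.3, "y": -1, "z": 0, "wx": 0, "wy": 0, "wz": 0, "jaw": 20}, {"x": -0.3, "y": -1, "z": 0, "wx": 0, "wy": 0, "wz": 0, "jaw": 20}, {"x": -0.3, "y": -1, "z": 0, "wx": 0, "wy": 0, "wz": 0, "jaw": 20}, {"x": -0.3, "y": -1, "z": 0, "wx": 0, "wy": 0, "wz": 0, "jaw": 20}, {"x": -0.3, "y": -1, "z": 0, "wx": 0, "wy": 0, "wz": 0, "jaw": 20}, {"x": -0.3, "y": -1, "z": 0, "wx": 0, "wy": 0, "wz": 0, "jaw": 20}, {"x": -0.3, "y": -1, "z": 0, "wx": 0, "wy": 0, "wz": 0, "jaw": 20}, {"x": -0.3, "y": -1, "z": 0, "wx": 0, "wy": 0, "wz": 0, "jaw": 20}, {"x": -0.4, "y": -1, "z": 0, "wx": 0, "wy": 0, "wz": -0.9, "jaw": 20}, {"x": 0, "y": -0.3, "z": 0, "wx": 0, "wy": 0, "wz": -0.9, "jaw": 20}, {"x": 0, "y": 0, "z": 0, "wx": 0, "wy": 0, "wz": -0.9, "jaw": 20}, {"x": 0, "y": 0, "z": 0, "wx": 0, "wy": 0, "wz": 0, "jaw": 20}]}}

```text
time_s: 31.33
ee_pos: [0.5343, -0.1523, 0.1324]
eef_rot: [-3.141, 0.001, -3.107]
force: [-0.2, 1.0, -0.6]
grip_width: 0.0279
```

```bash
python3 -c "
from h import *
im=shot('wrist','w11')
go(.5353,-.151,.037,3.175)
"
```

```text
t 31.38 pos [ 0.5343 -0.1519  0.1322] rpy [-3.141e+00  1.000e-03 -3.111e+00] F [-0.4  0.3 -1.1] w 0.0276 q6 -1.94
units xyz [-0.04  0.05  4.76] w [-0.    0.01 -0.03]
```

View pics/w11.png

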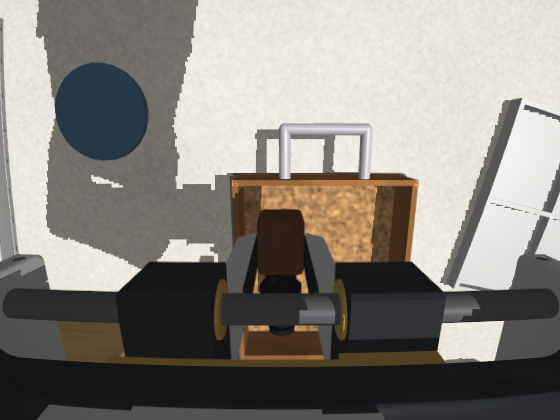

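>>> {"fn": "carry_out", "kwargs": {"deltas": [{"x": 0, "y": 0.05, "z": 0.8, "wx": 0, "wy": 0, "wz": 0, "jaw": 20}, {"x": 0, "y": 0, "z": 1, "wx": 0, "wy": 0, "wz": 0, "jaw": 20}, {"x": 0, "y": 0, "z": 1, "wx": 0, "wy": 0, "wz": 0, "jaw": 20}, {"x": 0, "y": 0, "z": 1, "wx": 0, "wy": 0, "wz": 0, "jaw": 20}, {"x": 0, "y": 0, "z": 0.5, "wx": 0, "wy": 0, "wz": 0, "jaw": 20}, {"x": 0, "y": 0, "z": 0.4, "wx": 0, "wy": 0, "wz": 0, "jaw": 20}, {"x": 0, "y": 0, "z": 0.03, "wx": 0, "wy": 0, "wz": 0, "jaw": 20}, {"x": 0, "y": 0, "z": 0, "wx": 0, "wy": 0, "wz": 0, "jaw": 20}]}}

```text
time_s: 32.05
ee_pos: [0.5346, -0.1508, 0.0371]
eef_rot: [-3.141, 0.0, -3.11]
force: [-0.4, -0.1, -0.0]
grip_width: 0.0277
```

>>> {"fn": "carry_out", "kwargs": {"deltas": [{"x": 0, "y": 0, "z": 0, "wx": 0, "wy": 0, "wz": 0, "jaw": 40}, {"x": 0, "y": 0, "z": 0, "wx": 0, "wy": 0, "wz": 0, "jaw": 40}, {"x": 0, "y": 0, "z": -0.8, "wx": 0, "wy": 0, "wz": 0, "jaw": 40}, {"x": 0, "y": 0, "z": -1, "wx": 0, "wy": 0, "wz": 0, "jaw": 40}, {"x": 0, "y": 0, "z": -1, "wx": 0, "wy": 0, "wz": 0, "jaw": 40}, {"x": 0.3, "y": 0.8, "z": -1, "wx": 0, "wy": 0, "wz": 0, "jaw": 40}, {"x": 0, "y": 1, "z": -0.2, "wx": 0, "wy": 0, "wz": 0, "jaw": 40}, {"x": 0, "y": 1, "z": 0, "wx": 0, "wy": 0, "wz": 0, "jaw": 40}, {"x": 0, "y": 1, "z": 0, "wx": 0, "wy": 0, "wz": 0, "jaw": 40}, {"x": 0, "y": 1, "z": 0, "wx": 0, "wy": 0, "wz": 0, "jaw": 40}, {"x": 0, "y": 1, "z": 0, "wx": 0, "wy": 0, "wz": 0, "jaw": 40}, {"x": 0, "y": 1, "z": 0, "wx": 0, "wy": 0, "wz": 0, "jaw": 40}]}}

```text
time_s: 33.05
ee_pos: [0.524, -0.0141, 0.1173]
eef_rot: [-3.141, 0.001, -3.11]
force: [0.3, 1.2, 0.4]
grip_width: 0.0373
```

>>> {"fn": "carry_out", "kwargs": {"deltas": [{"x": 0, "y": 1, "z": 0, "wx": 0, "wy": 0, "wz": 0, "jaw": 42}, {"x": 0, "y": 1, "z": 0, "wx": 0, "wy": 0, "wz": 0, "jaw": 42}, {"x": 0, "y": 1, "z": 0, "wx": 0, "wy": 0, "wz": 0, "jaw": 42}, {"x": 0, "y": 1, "z": 0, "wx": 0, "wy": 0, "wz": 0, "jaw": 42}, {"x": 0, "y": 1, "z": 0, "wx": 0, "wy": 0, "wz": 0, "jaw": 42}, {"x": 0, "y": 1, "z": 0, "wx": 0, "wy": 0, "wz": 0, "jaw": 42}, {"x": 0, "y": 1, "z": 0, "wx": 0, "wy": 0, "wz": 0, "jaw": 42}, {"x": 0, "y": 1, "z": 0, "wx": 0, "wy": 0, "wz": 0, "jaw": 42}, {"x": 0, "y": 1, "z": 0, "wx": 0, "wy": 0, "wz": 0, "jaw": 42}, {"x": 0, "y": 1, "z": 0, "wx": 0, "wy": 0, "wz": 0, "jaw": 42}, {"x": 0, "y": 1, "z": 0, "wx": 0, "wy": 0, "wz": 0, "jaw": 42}, {"x": 0, "y": 1, "z": 0, "wx": 0, "wy": 0, "wz": 0, "jaw": 42}]}}

```text
time_s: 34.05
ee_pos: [0.5162, 0.2259, 0.1173]
eef_rot: [3.141, 0.001, -3.11]
force: [0.9, -0.4, 0.1]
grip_width: 0.0395
```

>>> {"fn": "carry_out", "kwargs": {"deltas": [{"x": 0, "y": 1, "z": 0, "wx": 0, "wy": 0, "wz": 0, "jaw": 42}, {"x": 0, "y": 1, "z": 0, "wx": 0, "wy": 0, "wz": 0, "jaw": 42}, {"x": 0, "y": 0, "z": 0, "wx": 0, "wy": 0, "wz": 0.9, "jaw": 42}, {"x": 0, "y": 0, "z": 0, "wx": 0, "wy": 0, "wz": 0.9, "jaw": 42}, {"x": 0, "y": 0, "z": 0, "wx": 0, "wy": 0, "wz": 0.9, "jaw": 42}, {"x": 0, "y": 0, "z": 0, "wx": 0, "wy": 0, "wz": 0.9, "jaw": 42}, {"x": 0, "y": 0, "z": 0, "wx": 0, "wy": 0, "wz": 0.8, "jaw": 42}, {"x": 0, "y": 0, "z": 0, "wx": 0, "wy": 0, "wz": 0, "jaw": 42}]}}

```text
time_s: 34.72
ee_pos: [0.515, 0.2649, 0.1172]
eef_rot: [3.141, 0.001, 2.819]
force: [0.8, 0.0, 0.3]
grip_width: 0.0392
```

```bash
python3 -c "
from h import *
im=shot('wrist','w12')
go(.5152,.2643,.018,2.82)
im=shot('top','t4');cv2.imwrite('pics/z7.png',cv2.resize(im[60:260,90:350],None,fx=3,fy=3,interpolation=cv2.INTER_CUBIC))
"
```

```text
t 34.77 pos [0.515  0.2649 0.1171] rpy [3.141e+00 1.000e-03 2.823e+00] F [ 0.1 -0.1 -0.4] w 0.0394 q6 -0.84
units xyz [-0.01 -0.03  4.95] w [0.01 0.01 0.03]
```

View pics/w12.png

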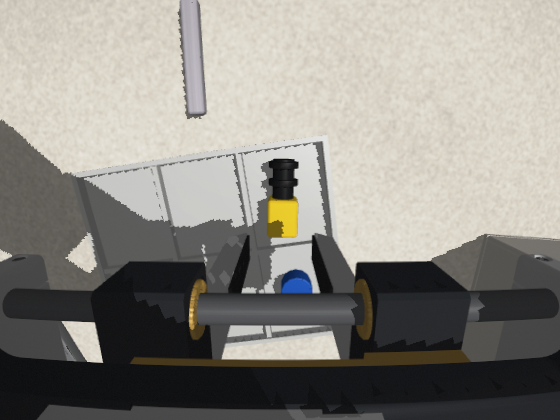

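View pics/z7.png

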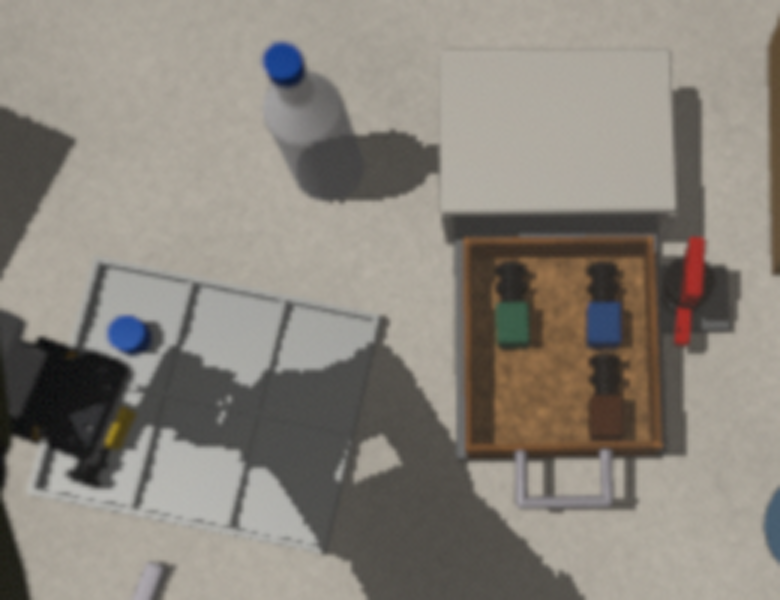

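>>> {"fn": "carry_out", "kwargs": {"deltas": [{"x": 0, "y": 0.04, "z": 0.8, "wx": 0, "wy": 0, "wz": 0, "jaw": 40}, {"x": 0, "y": 0, "z": 1, "wx": 0, "wy": 0, "wz": 0, "jaw": 40}, {"x": 0, "y": 0, "z": 1, "wx": 0, "wy": 0, "wz": 0, "jaw": 40}, {"x": 0, "y": 0, "z": 1, "wx": 0, "wy": 0, "wz": 0, "jaw": 40}, {"x": 0, "y": 0, "z": 0.8, "wx": 0, "wy": 0, "wz": 0, "jaw": 40}, {"x": 0, "y": 0, "z": 0.4, "wx": 0, "wy": 0, "wz": 0, "jaw": 40}, {"x": 0, "y": 0, "z": 0, "wx": 0, "wy": 0, "wz": 0, "jaw": 20}, {"x": 0, "y": 0, "z": 0, "wx": 0, "wy": 0, "wz": 0, "jaw": 20}, {"x": 0, "y": 0, "z": 0, "wx": 0, "wy": 0, "wz": 0, "jaw": 20}, {"x": 0, "y": 0, "z": 0, "wx": 0, "wy": 0, "wz": 0, "jaw": 20}]}}

```text
time_s: 35.65
ee_pos: [0.5156, 0.2658, 0.0176]
eef_rot: [3.14, 0.001, 2.822]
force: [0.3, -0.9, 0.2]
grip_width: 0.028
```

>>> {"fn": "carry_out", "kwargs": {"deltas": [{"x": 0, "y": 0, "z": -0.6, "wx": 0, "wy": 0, "wz": 0, "jaw": 20}, {"x": 0, "y": 0, "z": -1, "wx": 0, "wy": 0, "wz": 0, "jaw": 20}, {"x": 0, "y": 0, "z": -1, "wx": 0, "wy": 0, "wz": 0, "jaw": 20}, {"x": 0, "y": 0, "z": -1, "wx": 0, "wy": 0, "wz": 0, "jaw": 20}, {"x": -0.2, "y": -0.45, "z": -1, "wx": 0, "wy": 0, "wz": 0, "jaw": 20}, {"x": -0.48, "y": -1, "z": -1, "wx": 0, "wy": 0, "wz": 0, "jaw": 20}, {"x": -0.48, "y": -1, "z": 0, "wx": 0, "wy": 0, "wz": 0, "jaw": 20}, {"x": -0.48, "y": -1, "z": 0, "wx": 0, "wy": 0, "wz": 0, "jaw": 20}, {"x": -0.48, "y": -1, "z": 0, "wx": 0, "wy": 0, "wz": 0, "jaw": 20}, {"x": -0.48, "y": -1, "z": 0, "wx": 0, "wy": 0, "wz": 0, "jaw": 20}, {"x": -0.48, "y": -1, "z": 0, "wx": 0, "wy": 0, "wz": 0, "jaw": 20}, {"x": -0.48, "y": -1, "z": 0, "wx": 0, "wy": 0, "wz": 0, "jaw": 20}]}}

```text
time_s: 36.65
ee_pos: [0.5361, 0.1007, 0.13]
eef_rot: [3.141, 0.001, 2.822]
force: [0.4, -0.4, -0.7]
grip_width: 0.028
```

>>> {"fn": "carry_out", "kwargs": {"deltas": [{"x": -0.48, "y": -1, "z": 0, "wx": 0, "wy": 0, "wz": 0, "jaw": 20}, {"x": -0.48, "y": -1, "z": 0, "wx": 0, "wy": 0, "wz": 0, "jaw": 20}, {"x": -0.48, "y": -1, "z": 0, "wx": 0, "wy": 0, "wz": 0, "jaw": 20}, {"x": -0.48, "y": -1, "z": 0, "wx": 0, "wy": 0, "wz": 0, "jaw": 20}, {"x": -0.48, "y": -1, "z": 0, "wx": 0, "wy": 0, "wz": 0, "jaw": 20}, {"x": -0.48, "y": -1, "z": 0, "wx": 0, "wy": 0, "wz": 0, "jaw": 20}, {"x": -0.48, "y": -1, "z": 0, "wx": 0, "wy": 0, "wz": 0, "jaw": 20}, {"x": -0.48, "y": -1, "z": 0, "wx": 0, "wy": 0, "wz": -0.9, "jaw": 20}, {"x": 0, "y": 0, "z": 0, "wx": 0, "wy": 0, "wz": -0.9, "jaw": 20}, {"x": 0, "y": 0, "z": 0, "wx": 0, "wy": 0, "wz": -0.9, "jaw": 20}, {"x": 0, "y": 0, "z": 0, "wx": 0, "wy": 0, "wz": -0.9, "jaw": 20}, {"x": 0, "y": 0, "z": 0, "wx": 0, "wy": 0, "wz": -0.8, "jaw": 20}]}}

```text
time_s: 37.65
ee_pos: [0.5586, -0.0745, 0.13]
eef_rot: [-3.141, 0.001, -3.106]
force: [-0.6, 0.4, -0.4]
grip_width: 0.0278
```

```bash
python3 -c "
from h import *
im=shot('wrist','w13')
go(.5587,-.0739,.035,3.175)
"
```

```text
t 37.7 pos [ 0.5586 -0.0744  0.1299] rpy [-3.141e+00  1.000e-03 -3.101e+00] F [ 0.4  0.  -1.2] w 0.0278 q6 -1.81
units xyz [0.   0.03 4.75] w [-0.    0.02  0.08]
```

View pics/w13.png

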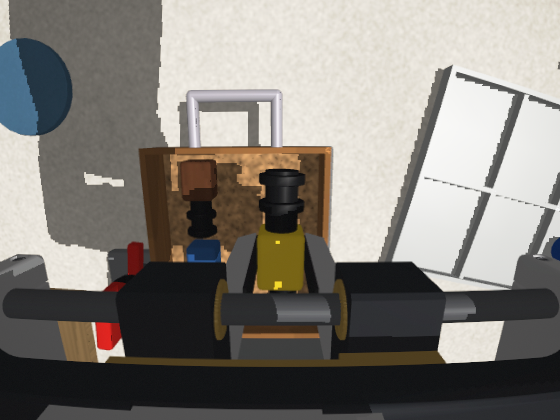

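>>> {"fn": "carry_out", "kwargs": {"deltas": [{"x": 0, "y": 0.02, "z": 0.8, "wx": 0, "wy": 0, "wz": 0, "jaw": 20}, {"x": 0, "y": 0, "z": 1, "wx": 0, "wy": 0, "wz": 0, "jaw": 20}, {"x": 0, "y": 0, "z": 1, "wx": 0, "wy": 0, "wz": 0, "jaw": 20}, {"x": 0, "y": 0, "z": 1, "wx": 0, "wy": 0, "wz": 0, "jaw": 20}, {"x": 0, "y": 0, "z": 0.5, "wx": 0, "wy": 0, "wz": 0, "jaw": 20}, {"x": 0, "y": 0, "z": 0.4, "wx": 0, "wy": 0, "wz": 0, "jaw": 20}, {"x": 0, "y": 0, "z": 0.05, "wx": 0, "wy": 0, "wz": 0, "jaw": 20}, {"x": 0, "y": 0, "z": 0, "wx": 0, "wy": 0, "wz": 0, "jaw": 20}]}}

```text
time_s: 38.37
ee_pos: [0.5588, -0.074, 0.0341]
eef_rot: [-3.141, 0.001, -3.11]
force: [-0.1, 0.6, -0.2]
grip_width: 0.0281
```

>>> {"fn": "carry_out", "kwargs": {"deltas": [{"x": 0, "y": 0, "z": 0, "wx": 0, "wy": 0, "wz": 0, "jaw": 40}, {"x": 0, "y": 0, "z": 0, "wx": 0, "wy": 0, "wz": 0, "jaw": 40}, {"x": 0, "y": 0, "z": -0.8, "wx": 0, "wy": 0, "wz": 0, "jaw": 40}, {"x": 0, "y": 0, "z": -1, "wx": 0, "wy": 0, "wz": 0, "jaw": 40}, {"x": 0, "y": 0, "z": -1, "wx": 0, "wy": 0, "wz": 0, "jaw": 40}, {"x": 0, "y": 0, "z": -1, "wx": 0, "wy": 0, "wz": 0, "jaw": 40}, {"x": 0, "y": 0, "z": -1, "wx": 0, "wy": 0, "wz": 0, "jaw": 40}, {"x": 0, "y": 0, "z": -1, "wx": 0, "wy": 0, "wz": 0, "jaw": 40}, {"x": 0, "y": -0.3, "z": -1, "wx": 0, "wy": 0, "wz": 1, "jaw": 40}, {"x": 0, "y": -0.3, "z": 0, "wx": 0, "wy": 0, "wz": 1, "jaw": 40}, {"x": 0, "y": -0.3, "z": 0, "wx": 0, "wy": 0, "wz": 1, "jaw": 40}, {"x": 0, "y": -0.3, "z": 0, "wx": 0, "wy": 0, "wz": 1, "jaw": 40}]}}

```text
time_s: 39.37
ee_pos: [0.5566, -0.098, 0.1706]
eef_rot: [3.142, 0.002, 2.85]
force: [-0.3, 0.4, 1.3]
grip_width: 0.0373
```

```bash
python3 -c "
from h import *
im=shot('wrist','w14')
go(.4574,-.1155,.1,1.605)
im=shot('top','t5');cv2.imwrite('pics/z8.png',cv2.resize(im[60:260,90:350],None,fx=3,fy=3,interpolation=cv2.INTER_CUBIC))
"
```

```text
t 39.42 pos [ 0.5563 -0.0988  0.1704] rpy [-3.141e+00  1.000e-03  2.843e+00] F [-1.1 -0.5  0.3] w 0.0374 q6 -1.51
units xyz [ 4.49 -2.25  3.52] w [1.000e-02 2.000e-02 1.548e+01]
```

View pics/w14.png

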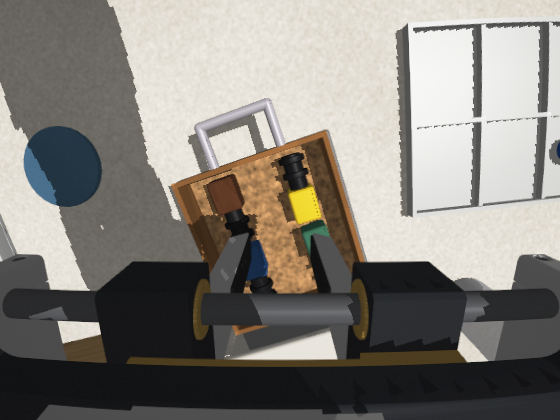

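View pics/z8.png

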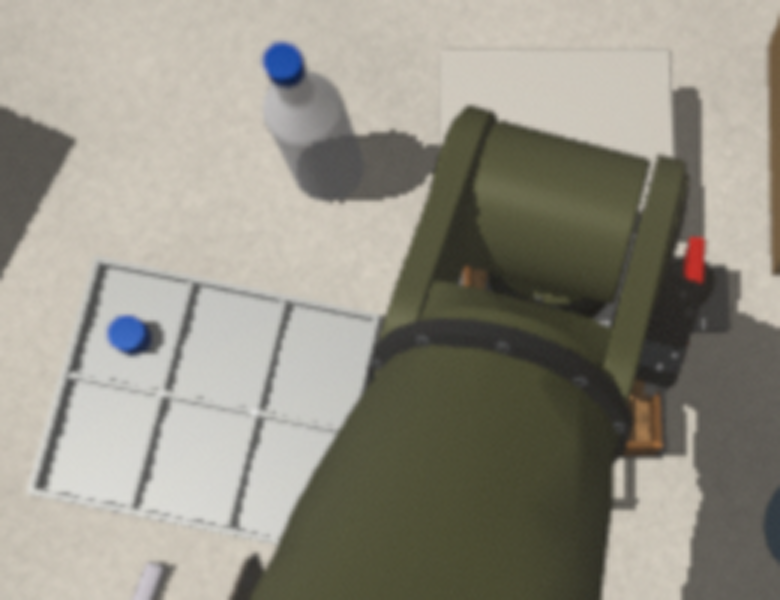

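>>> {"fn": "carry_out", "kwargs": {"deltas": [{"x": 0.9, "y": -0.45, "z": 0, "wx": 0, "wy": 0, "wz": 0, "jaw": 32}, {"x": 0.9, "y": -0.45, "z": 0, "wx": 0, "wy": 0, "wz": 0, "jaw": 32}, {"x": 0.9, "y": -0.45, "z": 0, "wx": 0, "wy": 0, "wz": 0, "jaw": 32}, {"x": 0.9, "y": -0.45, "z": 0, "wx": 0, "wy": 0, "wz": 0, "jaw": 32}, {"x": 0.9, "y": -0.45, "z": 0, "wx": 0, "wy": 0, "wz": 0, "jaw": 32}, {"x": 0, "y": 0, "z": 0, "wx": 0, "wy": 0, "wz": 1, "jaw": 32}, {"x": 0, "y": 0, "z": 0, "wx": 0, "wy": 0, "wz": 1, "jaw": 32}, {"x": 0, "y": 0, "z": 0, "wx": 0, "wy": 0, "wz": 1, "jaw": 32}, {"x": 0, "y": 0, "z": 0, "wx": 0, "wy": 0, "wz": 1, "jaw": 32}, {"x": 0, "y": 0, "z": 0, "wx": 0, "wy": 0, "wz": 1, "jaw": 32}, {"x": 0, "y": 0, "z": 0, "wx": 0, "wy": 0, "wz": 1, "jaw": 32}, {"x": 0, "y": 0, "z": 0, "wx": 0, "wy": 0, "wz": 1, "jaw": 32}]}}

```text
time_s: 40.47
ee_pos: [0.4574, -0.115, 0.1699]
eef_rot: [3.141, 0.001, 2.293]
force: [0.6, 0.3, -0.4]
grip_width: 0.0304
```

>>> {"fn": "carry_out", "kwargs": {"deltas": [{"x": 0, "y": 0, "z": 0, "wx": 0, "wy": 0, "wz": 1, "jaw": 32}, {"x": 0, "y": 0, "z": 0, "wx": 0, "wy": 0, "wz": 1, "jaw": 32}, {"x": 0, "y": 0, "z": 0, "wx": 0, "wy": 0, "wz": 1, "jaw": 32}, {"x": 0, "y": 0, "z": 0, "wx": 0, "wy": 0, "wz": 1, "jaw": 32}, {"x": 0, "y": 0, "z": 0, "wx": 0, "wy": 0, "wz": 1, "jaw": 32}, {"x": 0, "y": 0, "z": 0, "wx": 0, "wy": 0, "wz": 1, "jaw": 32}, {"x": 0, "y": 0, "z": 0, "wx": 0, "wy": 0, "wz": 1, "jaw": 32}, {"x": 0, "y": 0, "z": 0, "wx": 0, "wy": 0, "wz": 1, "jaw": 32}, {"x": 0, "y": 0, "z": 0, "wx": 0, "wy": 0, "wz": 0.4, "jaw": 32}, {"x": 0, "y": 0, "z": 0, "wx": 0, "wy": 0, "wz": 0, "jaw": 32}]}}

```text
time_s: 41.3
ee_pos: [0.4574, -0.115, 0.1698]
eef_rot: [3.141, 0.0, 1.623]
force: [-0.6, 0.1, 1.3]
grip_width: 0.0303
```

```bash
python3 -c "
from h import *
p=ctrl.camera_params('wrist');im=shot('wrist','w15')
go(.4574,-.1155,.036,1.605)
for d in ctrl.mark_of('wrist','carriage_handle')[:2]: print(d,back('wrist',d['position'],.05,p).round(4))
"
```

```text
t 41.35 pos [ 0.4574 -0.1151  0.1698] rpy [3.141 0.    1.625] F [ 0.1  0.9 -0.2] w 0.0301 q6 -0.38
units xyz [-0.02 -0.01  6.69] w [0.01 0.   0.25]
{'position': [206.9, 285.0], 'conf': 0.76} [ 0.4622 -0.116   0.05  ]
{'position': [319.6, 454.6], 'conf': 0.67} [ 0.668  -0.2406  0.05  ]
```

View pics/w15.png

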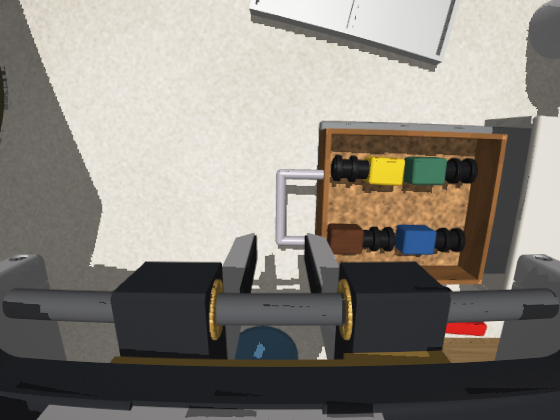

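>>> {"fn": "carry_out", "kwargs": {"deltas": [{"x": 0, "y": 0, "z": 0.9, "wx": 0, "wy": 0, "wz": 0.25, "jaw": 32}, {"x": 0, "y": 0, "z": 0.9, "wx": 0, "wy": 0, "wz": 0, "jaw": 32}, {"x": 0, "y": 0, "z": 0.9, "wx": 0, "wy": 0, "wz": 0, "jaw": 32}, {"x": 0, "y": 0, "z": 0.9, "wx": 0, "wy": 0, "wz": 0, "jaw": 32}, {"x": 0, "y": 0, "z": 0.9, "wx": 0, "wy": 0, "wz": 0, "jaw": 32}, {"x": 0, "y": 0, "z": 0.9, "wx": 0, "wy": 0, "wz": 0, "jaw": 32}, {"x": 0, "y": 0, "z": 0.8, "wx": 0, "wy": 0, "wz": 0, "jaw": 32}, {"x": 0, "y": 0, "z": 0.4, "wx": 0, "wy": 0, "wz": 0, "jaw": 32}, {"x": 0, "y": 0, "z": 0, "wx": 0, "wy": 0, "wz": 0, "jaw": 2}, {"x": 0, "y": 0, "z": 0, "wx": 0, "wy": 0, "wz": 0, "jaw": 2}, {"x": 0, "y": 0, "z": 0, "wx": 0, "wy": 0, "wz": 0, "jaw": 2}, {"x": 0, "y": 0, "z": 0, "wx": 0, "wy": 0, "wz": 0, "jaw": 2}], "squeeze": 15}}

```text
time_s: 42.4
ee_pos: [0.4578, -0.1155, 0.0384]
eef_rot: [3.14, 0.001, 1.602]
force: [0.0, -0.2, 1.9]
grip_width: 0.0093
```

>>> {"fn": "carry_out", "kwargs": {"deltas": [{"x": 0, "y": 0.15, "z": 0, "wx": 0, "wy": 0, "wz": 0, "jaw": 2}, {"x": 0, "y": 0.3, "z": 0, "wx": 0, "wy": 0, "wz": 0, "jaw": 2}, {"x": 0, "y": 0.45, "z": 0, "wx": 0, "wy": 0, "wz": 0, "jaw": 2}, {"x": 0, "y": 0.5, "z": 0, "wx": 0, "wy": 0, "wz": 0, "jaw": 2}, {"x": 0, "y": 0.5, "z": 0, "wx": 0, "wy": 0, "wz": 0, "jaw": 2}, {"x": 0, "y": 0.5, "z": 0, "wx": 0, "wy": 0, "wz": 0, "jaw": 2}, {"x": 0, "y": 0.5, "z": 0, "wx": 0, "wy": 0, "wz": 0, "jaw": 2}, {"x": 0, "y": 0.5, "z": 0, "wx": 0, "wy": 0, "wz": 0, "jaw": 2}, {"x": 0, "y": 0.5, "z": 0, "wx": 0, "wy": 0, "wz": 0, "jaw": 2}, {"x": 0, "y": 0.5, "z": 0, "wx": 0, "wy": 0, "wz": 0, "jaw": 2}, {"x": 0, "y": 0.5, "z": 0, "wx": 0, "wy": 0, "wz": 0, "jaw": 2}, {"x": 0, "y": 0.5, "z": 0, "wx": 0, "wy": 0, "wz": 0, "jaw": 2}]}}

```text
time_s: 43.4
ee_pos: [0.5663, -0.1115, 0.0384]
eef_rot: [3.141, -0.0, 1.602]
force: [-3.0, 4.2, 6.9]
grip_width: 0.0093
```

>>> {"fn": "carry_out", "kwargs": {"deltas": [{"x": 0, "y": 0.5, "z": 0, "wx": 0, "wy": 0, "wz": 0, "jaw": 2}, {"x": 0, "y": 0.5, "z": 0, "wx": 0, "wy": 0, "wz": 0, "jaw": 2}, {"x": 0, "y": 0.4, "z": 0, "wx": 0, "wy": 0, "wz": 0, "jaw": 2}, {"x": 0, "y": 0.3, "z": 0, "wx": 0, "wy": 0, "wz": 0, "jaw": 2}, {"x": 0, "y": 0.2, "z": 0, "wx": 0, "wy": 0, "wz": 0, "jaw": 2}, {"x": 0, "y": 0.15, "z": 0, "wx": 0, "wy": 0, "wz": 0, "jaw": 2}, {"x": 0, "y": 0, "z": 0, "wx": 0, "wy": 0, "wz": 0, "jaw": 2}, {"x": 0, "y": 0, "z": 0, "wx": 0, "wy": 0, "wz": 0, "jaw": 2}]}}

```text
time_s: 44.07
ee_pos: [0.6073, -0.11, 0.0384]
eef_rot: [3.14, -0.001, 1.602]
force: [1.6, 6.4, 4.6]
grip_width: 0.0097
```

>>> {"fn": "carry_out", "kwargs": {"deltas": [{"x": 0, "y": 0.1, "z": 0, "wx": 0, "wy": 0, "wz": 0, "jaw": 2}, {"x": 0, "y": 0.1, "z": 0, "wx": 0, "wy": 0, "wz": 0, "jaw": 2}, {"x": 0, "y": 0, "z": 0, "wx": 0, "wy": 0, "wz": 0, "jaw": 2}]}}

```text
time_s: 44.32
ee_pos: [0.6075, -0.11, 0.038]
eef_rot: [-3.134, -0.002, 1.602]
force: [-26.9, 4.1, 23.8]
grip_width: 0.0094
```

>>> {"fn": "carry_out", "kwargs": {"deltas": [{"x": 0, "y": -0.18, "z": 0, "wx": 0, "wy": 0, "wz": 0, "jaw": 2}, {"x": 0, "y": 0, "z": 0, "wx": 0, "wy": 0, "wz": 0, "jaw": 32}, {"x": 0, "y": 0, "z": 0, "wx": 0, "wy": 0, "wz": 0, "jaw": 32}, {"x": 0, "y": 0, "z": 0, "wx": 0, "wy": 0, "wz": 0, "jaw": 32}, {"x": 0, "y": 0, "z": -1, "wx": 0, "wy": 0, "wz": 0, "jaw": 32}, {"x": 0, "y": 0, "z": -1, "wx": 0, "wy": 0, "wz": 0, "jaw": 32}, {"x": 0, "y": 0, "z": -1, "wx": 0, "wy": 0, "wz": 0, "jaw": 32}, {"x": 0, "y": 0, "z": -1, "wx": 0, "wy": 0, "wz": 0, "jaw": 32}, {"x": 0, "y": 0, "z": -1, "wx": 0, "wy": 0, "wz": 0, "jaw": 60}, {"x": 0, "y": 0, "z": -1, "wx": 0, "wy": 0, "wz": 0, "jaw": 60}, {"x": 0, "y": 0, "z": -1, "wx": 0, "wy": 0, "wz": 0, "jaw": 60}, {"x": 0, "y": 0, "z": 0, "wx": 0, "wy": 0, "wz": 0, "jaw": 60}]}}

```text
time_s: 45.32
ee_pos: [0.6081, -0.1111, 0.1816]
eef_rot: [3.136, 0.002, 1.602]
force: [0.0, -0.5, 0.3]
grip_width: 0.0531
```

>>> {"fn": "carry_out", "kwargs": {"deltas": [{"x": -0.9, "y": 0.3, "z": 0, "wx": 0, "wy": 0, "wz": 0, "jaw": 60}, {"x": -0.9, "y": 0.3, "z": 0, "wx": 0, "wy": 0, "wz": 0, "jaw": 60}, {"x": -0.9, "y": 0.3, "z": 0, "wx": 0, "wy": 0, "wz": 0, "jaw": 60}, {"x": -0.9, "y": 0.3, "z": 0, "wx": 0, "wy": 0, "wz": 0, "jaw": 60}, {"x": -0.9, "y": 0.3, "z": 0, "wx": 0, "wy": 0, "wz": 0, "jaw": 60}, {"x": -0.9, "y": 0.2, "z": 0, "wx": 0, "wy": 0, "wz": -1, "jaw": 60}, {"x": 0, "y": 0, "z": 0, "wx": 0, "wy": 0, "wz": -1, "jaw": 60}, {"x": 0, "y": 0, "z": 0, "wx": 0, "wy": 0, "wz": -1, "jaw": 60}, {"x": 0, "y": 0, "z": 0, "wx": 0, "wy": 0, "wz": -1, "jaw": 60}, {"x": 0, "y": 0, "z": 0, "wx": 0, "wy": 0, "wz": -1, "jaw": 60}, {"x": 0, "y": 0, "z": 0, "wx": 0, "wy": 0, "wz": -1, "jaw": 60}, {"x": 0, "y": 0, "z": 0, "wx": 0, "wy": 0, "wz": -1, "jaw": 60}]}}

```text
time_s: 46.32
ee_pos: [0.6439, -0.2176, 0.1763]
eef_rot: [-3.141, -0.001, 2.166]
force: [0.5, 0.8, -0.3]
grip_width: 0.0566
```

>>> {"fn": "carry_out", "kwargs": {"deltas": [{"x": 0, "y": 0, "z": 0, "wx": 0, "wy": 0, "wz": -1, "jaw": 60}, {"x": 0, "y": 0, "z": 0, "wx": 0, "wy": 0, "wz": -1, "jaw": 60}, {"x": 0, "y": 0, "z": 0, "wx": 0, "wy": 0, "wz": -1, "jaw": 60}, {"x": 0, "y": 0, "z": 0, "wx": 0, "wy": 0, "wz": -1, "jaw": 60}, {"x": 0, "y": 0, "z": 0, "wx": 0, "wy": 0, "wz": -1, "jaw": 60}, {"x": 0, "y": 0, "z": 0, "wx": 0, "wy": 0, "wz": -1, "jaw": 60}, {"x": 0, "y": 0, "z": 0, "wx": 0, "wy": 0, "wz": -1, "jaw": 60}, {"x": 0, "y": 0, "z": 0, "wx": 0, "wy": 0, "wz": -1, "jaw": 60}, {"x": 0, "y": 0, "z": 0, "wx": 0, "wy": 0, "wz": -1, "jaw": 60}, {"x": 0, "y": 0, "z": 0, "wx": 0, "wy": 0, "wz": -1, "jaw": 60}, {"x": 0, "y": 0, "z": 0, "wx": 0, "wy": 0, "wz": -1, "jaw": 60}, {"x": 0, "y": 0, "z": 0, "wx": 0, "wy": 0, "wz": 0, "jaw": 60}]}}

```text
time_s: 47.32
ee_pos: [0.6439, -0.2176, 0.1764]
eef_rot: [3.141, -0.001, 3.046]
force: [-0.6, -0.2, 0.2]
grip_width: 0.0563
```

```bash
python3 -c "
from h import *
p=ctrl.camera_params('wrist');im=shot('wrist','w16')
go(.6428,-.2174,.08,3.065)
for d in ctrl.mark_of('wrist','carriage_handle')[:2]: print(d,back('wrist',d['position'],.05,p).round(4))
for d in ctrl.mark_of('wrist','clamp_grip')[:2]: print(d,back('wrist',d['position'],.086,p).round(4))
"
```

```text
t 47.37 pos [ 0.6439 -0.2176  0.1765] rpy [ 3.141e+00 -1.000e-03  3.040e+00] F [ 0.8  0.9 -0.9] w 0.0565 q6 -1.85
units xyz [0.05 0.   4.82] w [ 0.   -0.01 -0.31]
{'position': [158.7, 382.7], 'conf': 0.68} [ 0.6057 -0.1092  0.05  ]
{'position': [30.6, 152.7], 'conf': 0.39} [ 0.4623 -0.3226  0.05  ]
{'position': [216.2, 281.7], 'conf': 0.61} [ 0.6467 -0.2171  0.086 ]
```

View pics/w16.png

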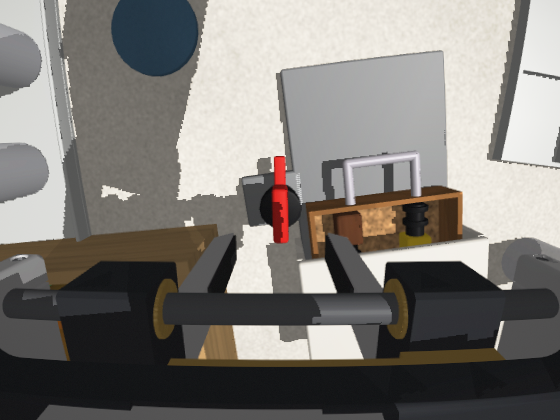

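>>> {"fn": "carry_out", "kwargs": {"deltas": [{"x": 0.05, "y": 0, "z": 0.8, "wx": 0, "wy": 0, "wz": -0.3, "jaw": 50}, {"x": 0, "y": 0, "z": 0.8, "wx": 0, "wy": 0, "wz": 0, "jaw": 50}, {"x": 0, "y": 0, "z": 0.8, "wx": 0, "wy": 0, "wz": 0, "jaw": 50}, {"x": 0, "y": 0, "z": 0.8, "wx": 0, "wy": 0, "wz": 0, "jaw": 50}, {"x": 0, "y": 0, "z": 0.8, "wx": 0, "wy": 0, "wz": 0, "jaw": 50}, {"x": 0, "y": 0, "z": 0.75, "wx": 0, "wy": 0, "wz": 0, "jaw": 50}, {"x": 0, "y": 0, "z": 0, "wx": 0, "wy": 0, "wz": 0, "jaw": 5}, {"x": 0, "y": 0, "z": 0, "wx": 0, "wy": 0, "wz": 0, "jaw": 5}, {"x": 0, "y": 0, "z": 0, "wx": 0, "wy": 0, "wz": 0, "jaw": 5}, {"x": 0, "y": 0, "z": 0, "wx": 0, "wy": 0, "wz": 0, "jaw": 5}, {"x": 0, "y": 0, "z": 0, "wx": 0, "wy": 0, "wz": 0, "jaw": 5}, {"x": 0, "y": 0, "z": 0, "wx": 0, "wy": 0, "wz": 0, "jaw": 5}], "squeeze": 15}}

```text
time_s: 48.47
ee_pos: [0.6433, -0.2178, 0.0834]
eef_rot: [-3.141, 0.001, 3.066]
force: [0.6, -0.5, 1.9]
grip_width: 0.0139
```

>>> {"fn": "carry_out", "kwargs": {"deltas": [{"x": 0, "y": 0, "z": 0, "wx": 0, "wy": 0, "wz": 0.6, "jaw": 5}, {"x": 0, "y": 0, "z": 0, "wx": 0, "wy": 0, "wz": 0.9, "jaw": 5}, {"x": 0, "y": 0, "z": 0, "wx": 0, "wy": 0, "wz": 0.9, "jaw": 5}, {"x": 0, "y": 0, "z": 0, "wx": 0, "wy": 0, "wz": 0.9, "jaw": 5}, {"x": 0, "y": 0, "z": 0, "wx": 0, "wy": 0, "wz": 0.9, "jaw": 5}, {"x": 0, "y": 0, "z": 0, "wx": 0, "wy": 0, "wz": 0.9, "jaw": 5}, {"x": 0, "y": 0, "z": 0, "wx": 0, "wy": 0, "wz": 0.9, "jaw": 5}, {"x": 0, "y": 0, "z": 0, "wx": 0, "wy": 0, "wz": 0.9, "jaw": 5}, {"x": 0, "y": 0, "z": 0, "wx": 0, "wy": 0, "wz": 0.9, "jaw": 5}, {"x": 0, "y": 0, "z": 0, "wx": 0, "wy": 0, "wz": 0.9, "jaw": 5}]}}

```text
time_s: 49.3
ee_pos: [0.6433, -0.2177, 0.0834]
eef_rot: [3.141, 0.001, 2.366]
force: [-1.2, -0.1, 3.1]
grip_width: 0.0135
```

>>> {"fn": "carry_out", "kwargs": {"deltas": [{"x": 0, "y": 0, "z": 0, "wx": 0, "wy": 0, "wz": 0.9, "jaw": 5}, {"x": 0, "y": 0, "z": 0, "wx": 0, "wy": 0, "wz": 0.9, "jaw": 5}, {"x": 0, "y": 0, "z": 0, "wx": 0, "wy": 0, "wz": 0.9, "jaw": 5}, {"x": 0, "y": 0, "z": 0, "wx": 0, "wy": 0, "wz": 0.9, "jaw": 5}, {"x": 0, "y": 0, "z": 0, "wx": 0, "wy": 0, "wz": 0.9, "jaw": 5}, {"x": 0, "y": 0, "z": 0, "wx": 0, "wy": 0, "wz": 0.9, "jaw": 5}, {"x": 0, "y": 0, "z": 0, "wx": 0, "wy": 0, "wz": 0.9, "jaw": 5}, {"x": 0, "y": 0, "z": 0, "wx": 0, "wy": 0, "wz": 0.9, "jaw": 5}, {"x": 0, "y": 0, "z": 0, "wx": 0, "wy": 0, "wz": 0.9, "jaw": 5}, {"x": 0, "y": 0, "z": 0, "wx": 0, "wy": 0, "wz": 0.6, "jaw": 5}, {"x": 0, "y": 0, "z": 0, "wx": 0, "wy": 0, "wz": 0, "jaw": 5}]}}

```text
time_s: 50.22
ee_pos: [0.6434, -0.2177, 0.0834]
eef_rot: [3.14, 0.001, 1.671]
force: [-0.6, -1.0, 3.9]
grip_width: 0.0138
```

```bash
python3 -c "
from h import *
o=ctrl.get_obs();print(o['moment'])
go(.6428,-.2174,.08,1.605)
"
```

```text
[-0.21583474 -0.09292202 -0.10235785]
t 50.22 pos [ 0.6434 -0.2177  0.0834] rpy [3.140e+00 1.000e-03 1.671e+00] F [-0.6 -1.   3.9] w 0.0138 q6 -0.48
units xyz [ 0.02 -0.03  0.17] w [0.02 0.01 0.83]
```

Turn 0.8 units more, settle, release and rise.

>>> {"fn": "carry_out", "kwargs": {"deltas": [{"x": 0, "y": 0, "z": 0, "wx": 0, "wy": 0, "wz": 0.4, "jaw": 5}, {"x": 0, "y": 0, "z": 0, "wx": 0, "wy": 0, "wz": 0.4, "jaw": 5}, {"x": 0, "y": 0, "z": 0, "wx": 0, "wy": 0, "wz": 0, "jaw": 5}, {"x": 0, "y": 0, "z": 0, "wx": 0, "wy": 0, "wz": 0, "jaw": 50}, {"x": 0, "y": 0, "z": 0, "wx": 0, "wy": 0, "wz": 0, "jaw": 50}, {"x": 0, "y": 0, "z": 0, "wx": 0, "wy": 0, "wz": 0, "jaw": 50}, {"x": 0, "y": 0, "z": -1, "wx": 0, "wy": 0, "wz": 0, "jaw": 50}, {"x": 0, "y": 0, "z": -1, "wx": 0, "wy": 0, "wz": 0, "jaw": 50}, {"x": 0, "y": 0, "z": -1, "wx": 0, "wy": 0, "wz": 0, "jaw": 50}, {"x": 0, "y": 0, "z": -1, "wx": 0, "wy": 0, "wz": 0, "jaw": 50}, {"x": 0, "y": 0, "z": -1, "wx": 0, "wy": 0, "wz": 0, "jaw": 50}, {"x": 0, "y": 0, "z": -1, "wx": 0, "wy": 0, "wz": 0, "jaw": 50}]}}

```text
time_s: 51.22
ee_pos: [0.6428, -0.2174, 0.2032]
eef_rot: [-3.141, -0.0, 1.611]
force: [0.0, -0.4, -0.1]
grip_width: 0.0468
```

>>> {"fn": "carry_out", "kwargs": {"deltas": [{"x": 0, "y": -1, "z": 0, "wx": 0, "wy": 0, "wz": 0, "jaw": 50}, {"x": 0, "y": -1, "z": 0, "wx": 0, "wy": 0, "wz": 0, "jaw": 50}, {"x": 0, "y": -1, "z": 0, "wx": 0, "wy": 0, "wz": 0, "jaw": 50}, {"x": 0, "y": -1, "z": 0, "wx": 0, "wy": 0, "wz": 0, "jaw": 50}, {"x": 0, "y": -1, "z": 0, "wx": 0, "wy": 0, "wz": 0, "jaw": 50}, {"x": 0, "y": -1, "z": 0, "wx": 0, "wy": 0, "wz": 0, "jaw": 50}, {"x": 0, "y": -1, "z": 0, "wx": 0, "wy": 0, "wz": 0, "jaw": 50}, {"x": 0, "y": 0, "z": 0, "wx": 0, "wy": 0, "wz": 0, "jaw": 50}, {"x": 0, "y": 0, "z": 0, "wx": 0, "wy": 0, "wz": 0, "jaw": 50}]}}

```text
time_s: 51.97
ee_pos: [0.5028, -0.2231, 0.2028]
eef_rot: [3.141, 0.0, 1.61]
force: [0.2, 0.4, 0.7]
grip_width: 0.0467
```

```bash
python3 -c "
from h import *
p=ctrl.camera_params('wrist');im=shot('wrist','w17')
for l,z in (('carriage_handle',.05),('clamp_grip',.086),('clamp_tip',.04)):
  for d in ctrl.mark_of('wrist',l)[:2]: print(l,d,back('wrist',d['position'],z,p).round(4))
im=shot('top','t6');cv2.imwrite('pics/z9.png',cv2.resize(im[60:260,90:350],None,fx=3,fy=3,interpolation=cv2.INTER_CUBIC))
go()
"
```

```text
carriage_handle {'position': [100.9, 382.7], 'conf': 0.56} [ 0.6081 -0.1113  0.05  ]
carriage_handle {'position': [107.8, 418.8], 'conf': 0.43} [ 0.6485 -0.1162  0.05  ]
clamp_grip {'position': [208.0, 417.4], 'conf': 0.81} [ 0.6442 -0.2194  0.086 ]
clamp_tip {'position': [157.7, 403.9], 'conf': 0.66} [ 0.6425 -0.1707  0.04  ]
t 52.22 pos [ 0.5036 -0.2228  0.2021] rpy [-3.141 -0.     1.61 ] F [0.1 0.8 0.2] w 0.0471 q6 -0.52
units xyz [0. 0. 0.]
```

View pics/w17.png

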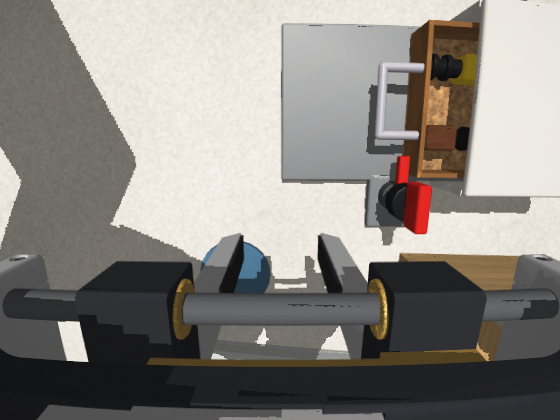

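View pics/z9.png

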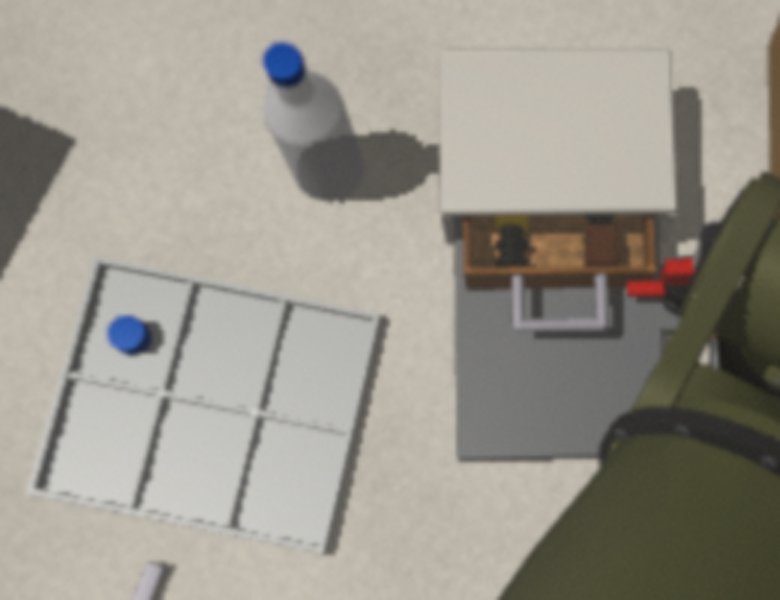

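The wrist picture (w17) shows the red wing (404,165) lying across the tray's front wall and the tray home. The pocket tray holds only the cap. Handing in.

```bash
python3 -c "
from h import *
print(ctrl.hand_in())
"
```

```text
the job is handed in; nothing more can be done
None
```

I finished the job and handed it in at about 52 s of the 210 s allowed; `hand_in` gave no verdict.

**What I did:** I turned the clamp free and drew the tray out about 149 mm. Then I moved the four stoppers present (green, blue, brown, yellow; there was no steel one) into the tray in a 2 x 2 layout. I pushed the tray back against its stop and turned the clamp tight again.

**Last checks:**
- **Stoppers:** All four lay flat on the cork in the picture taken just before pushing the tray home. Under the hood, I could only see the front two (yellow and brown) in the final pictures; green and blue were hidden.
- **Tray:** The handle ended up at x = 0.6075 m, against 0.6064 m before I drew it out, and the tray met a hard stop there.
- **Clamp:** The wing lies across the tray's front. Its angle measures within a few hundredths of a radian of tight.
- **Bystanders:** The twist cap is still in its pocket, and the robot stands clear of everything. I saw nothing disturbed, but I took no final position measurements of the bottles, coaster or brush.

**Problem along the way:** My first move calls were refused because each row needs all seven numbers. Nothing moved, so this cost almost no time.

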